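# Load cells into a V-groove test fixture

## Task

Load the cell test fixture: unscrew its clamp knob until the red pointer is back at the yellow mark, then lay every cell from the black tray in a V-groove of its own, tan + end towards the contact strip, and push each one gently along its groove, under the bridge, until it is fully home against the contact. With all of them home, screw the knob clockwise until it tightens and the red pointer stands at the green mark, no farther. Let go, and leave the other things on the bench alone.

Things in the scene. Friction and masses are not known exactly. Their poses are not given: they have to be found in the camera images.
- fixture: Cell fixture, fixed on the bench: grey block 122 mm long (x -65 to +57), 112 mm wide. Origin: middle of its underside; x runs along the grooves towards the contact strip, z up. Three 90-degree V-grooves, open upwards, run along x at y = -38, 0, +38 mm: bottoms 12.1 mm, the flat lands between them 18.1 mm above the bench. A cell in a groove has its axis 22 mm, its top 29 mm above the bench.
- groove_stop (a point): Where the + end of a cell at home in the middle groove touches the stop: on the near face of the contact strip (fixture x = +45 mm, y = 0), 22 mm above the bench. The same points of the left and right grooves lie 38 mm to either side (y = +-38 mm). Axes as the fixture's.
- bridge (a point): Middle of the top of the aluminium bridge that crosses over all the grooves: fixture x = 21 to 41 mm, underside 43 mm, top 49 mm above the bench, posts at y = +-52 mm. Under it hangs the hold-down bar (x = 23 to 39 mm). The grooves are open to the sky from x = -65 to +21 mm; a cell at home (x = -4 to +45 mm) sticks out of the bridge by 25 mm towards -x.
- knob (a joint): Clamp knob on the bridge, vertical axis; grows (rad) clockwise seen from above. 0: open, red pointer at the yellow mark (fixture +y), bar 4.4 mm clear of cells. pi: clamped, pointer at the green mark (fixture -y). The screw lowers the bar 2 mm/rad; it meets cells at 2.2 rad, then a spring (5 N/mm) raises the torque from 0.05 to about 0.07 N m. Stays where it is left. Hard ends 0 and 3.8.
- knob_grip (a point): Point on the knob's axis at mid height of its grip, 63 mm above the bench, fixture x = +31 mm, y = 0. The grip is a black bar 42 mm long, 12 mm thick, 54 to 72 mm above the bench, a red pointer at one end. This point's axes are the fixture's and do not turn: the grip's long direction is the fixture's y axis turned clockwise by the knob's value.
- tray: Shallow black tray in which the cells lie, fixed, outside 130 (its x) x 84 (its y) mm; floor 1.5 mm thick, a low lip 7 mm high and 2.5 mm thick all round. Origin: middle of its underside.
- contact_strip: The stop at the far end of the grooves: black wall with a brass contact in each groove, near face at fixture x = +45 mm, 35.5 mm high. Frame as the fixture's.
- cell_a_mid (a point): Centre of a cell, at the start in the black tray: AA cell (dry battery), round, 14 mm across and 49 mm long, about 20 to 30 g. Its y axis runs along the cell away from the + end (tan-coloured, with a button); the other end is green. It lies without rolling. Not always there (None if absent).
- cell_a_plus (a point): Middle of that cell's + end, 24.5 mm from its centre.
- cell_a: That cell itself (origin at its lower side).
- cell_b_mid (a point): Centre of a cell, at the start in the black tray: AA cell (dry battery), round, 14 mm across and 49 mm long, about 20 to 30 g. Its y axis runs along the cell away from the + end (tan-coloured, with a button); the other end is green. It lies without rolling. Not always there (None if absent).
- cell_b_plus (a point): Middle of that cell's + end, 24.5 mm from its centre.
- cell_b: That cell itself (origin at its lower side).
- cell_c_mid (a point): Centre of a cell, at the start in the black tray: AA cell (dry battery), round, 14 mm across and 49 mm long, about 20 to 30 g. Its y axis runs along the cell away from the + end (tan-coloured, with a button); the other end is green. It lies without rolling. Not always there (None if absent).
- cell_c_plus (a point): Middle of that cell's + end, 24.5 mm from its centre.
- cell_c: That cell itself (origin at its lower side).
- timer_1: Bystander, not part of the job: white lab timer, 62 x 66 x 16 mm. Origin: middle of its underside.
- vial_a: Bystander, not part of the job: small glass vial with black cap, 28 mm across, 59 mm tall, standing. Origin: middle of its underside.
- tape_1: Bystander, not part of the job: roll of black tape, 58 mm across, 18 mm high. Origin: middle of its underside.
- block_1: Bystander, not part of the job: orange printed block with four holes, 34 x 84 x 26 mm. Origin: middle of its underside.

How it is judged (in metres and radians):
On the way, in this order (a step that is already met when the one before it is completed fails the run):
1. the clamp knob is unscrewed to the yellow mark (value of joint knob below 0.4 rad), for 0.2 s.
2. with the knob open, every cell is home against the contact strip (x of each of cell_a_plus, cell_b_plus, cell_c_plus in the frame of fixture above 0.0425 m and (y of cell_a_mid in the frame of fixture between -0.041 and -0.035 m or y of cell_a_mid in the frame of fixture between -0.003 and 0.003 m or y of cell_a_mid in the frame of fixture between 0.035 and 0.041 m) and z of cell_a_mid in the frame of fixture between 0.018 and 0.026 m and (y of cell_b_mid in the frame of fixture between -0.041 and -0.035 m or y of cell_b_mid in the frame of fixture between -0.003 and 0.003 m or y of cell_b_mid in the frame of fixture between 0.035 and 0.041 m) and z of cell_b_mid in the frame of fixture between 0.018 and 0.026 m and (y of cell_c_mid in the frame of fixture between -0.041 and -0.035 m or y of cell_c_mid in the frame of fixture between -0.003 and 0.003 m or y of cell_c_mid in the frame of fixture between 0.035 and 0.041 m) and z of cell_c_mid in the frame of fixture between 0.018 and 0.026 m and value of joint knob below 0.8 rad), for 0.2 s.
3. the knob is screwed down to the green mark (value of joint knob between 2.89159 and 3.39159 rad), for 0.2 s.
At the end, for the whole second after the job is handed in: Every cell that is present lies in a V-groove of its own, + end towards the contact strip and within 2.5 mm of it, within 3 mm of the groove's centre line; the knob's pointer stands within 0.25 rad of the green mark (joint value pi) (all of step 3 and x of each of cell_a_plus, cell_b_plus, cell_c_plus in the frame of fixture above 0.0425 m and (y of cell_a_mid in the frame of fixture between -0.041 and -0.035 m or y of cell_a_mid in the frame of fixture between -0.003 and 0.003 m or y of cell_a_mid in the frame of fixture between 0.035 and 0.041 m) and z of cell_a_mid in the frame of fixture between 0.018 and 0.026 m and (y of cell_b_mid in the frame of fixture between -0.041 and -0.035 m or y of cell_b_mid in the frame of fixture between -0.003 and 0.003 m or y of cell_b_mid in the frame of fixture between 0.035 and 0.041 m) and z of cell_b_mid in the frame of fixture between 0.018 and 0.026 m and (y of cell_c_mid in the frame of fixture between -0.041 and -0.035 m or y of cell_c_mid in the frame of fixture between -0.003 and 0.003 m or y of cell_c_mid in the frame of fixture between 0.035 and 0.041 m) and z of cell_c_mid in the frame of fixture between 0.018 and 0.026 m); the robot touches nothing.
It fails at once if a cell is pushed against the contact strip with more than 20 N (contact force between any of cell_a, cell_b, cell_c and contact_strip above 20 N).
It fails at once if the clamp is overtightened (more than 0.4 rad past the green mark) (value of joint knob above 3.54159 rad).
It fails at once if a bystander is moved by more than 30 mm (distance of any of timer_1, vial_a, tape_1, block_1 from where it was at the start of the episode above 0.03 m).
Of cell_a, cell_b, cell_c only 2 to 3 are there at a start; the rules pass over those that are not, and their reading is None.
At some moment in a run one of cell_a, cell_b, cell_c may be knocked a few centimetres aside while the robot is not near it.
Once in a run the grip may slacken for a moment while it holds something.
It also fails if it takes over 210 s, if anything falls off the work surface, if the arm or the gripper's body presses on something with over 40 N, if the wrist force passes 120 N, or if a joint passes its speed limit or range.

## Robot

A 6-joint arm with a two-finger parallel gripper is mounted at the origin on a cart in front of the work surface, level with it; the furniture and walls round the work are solid. World frame = base frame: x ahead of the robot, y to its left, z up, the work surface at z = 0. Lengths are in mm, angles in rad, forces in N, time in s.
With the tool pointing down it reaches from about 350 to 975 mm from the base axis. Payload 7.1 kg.
Tool frame: the origin (TCP) lies at the centre of the arm's flange, where the gripper is bolted on; the fingertips stand 182 mm ahead of it and the grasp point (between the pads) lies 163 mm ahead of it; z points along the fingers, y is the line along which they close (so a half turn about z gives the same grasp; the last joint's range is limited). The gripper opens to 88 mm and grips with 3 to 60 N. Pads are 20 mm wide; open, the fingers measure 115 mm over their backs; the gripper's body (75 mm by 178 mm) begins 61 mm behind the grasp point.
Start: joints at [-1.352, 0.423, 1.63, -0, 1.089, -0.019], TCP at [147.248, -607.392, 404.675] pointing down, gripper open.
Joint ranges: [-3, 3], [-0.9, 2.11], [0.09, 2.58], [-1.31, 4.45], [0.11, 2.69], [-2.54, 2.54]. Speed limits (rad/s): [2.39, 2.39, 3.01, 3.14, 3.14, 3.14].

## Interface

Orientations are given as a rotation vector (axis times angle).
In Python, from workcell import readout, get_image, ctrl gives the robot as it stands.
- The arm moves only by the tool step_arm, never from a script. Its argument "targets" is a list that holds one entry, the list of rows, each a list of 7 numbers: the shift along the world's x, y, z as a fraction of full scale, then the turn, a rotation vector about the world's x, y, z as a fraction of full scale, then the opening, from 0 (shut) to 1 (fully open). In form: [[[dx, dy, dz, wx, wy, wz, claw], ...]]. A call has exactly 5 rows; each row shifts and turns the commanded pose from where the row before left it; what a row does not reach is not made up. Full scale, the value 1, is 0.05 m for a shift and 4 degrees for a turn. A row lasts 1/8 s, in which the tool goes at most 62.5 mm and 10.7 degrees, less where a joint would pass 70% of its speed; a pose out of reach is approached as far as the arm can. A call with a number of a shift or a turn outside -1 to 1 is refused whole. A call with a gripper value outside its range is refused whole. The fingers move at their own pace and stop on an object; the grip force is fixed at half the most. Time passes only in rows, so rows that do not move let the fingers close, or fill a call up. It gives the time, the measured TCP pose, the force, the opening and the grip force at its end, in the units of the state.
- readout.get_obs(): the state, without advancing time (a new reading comes with each control period).
- get_image(name): name is "scene" or "top" or "wrist"; returns a dict with "pixels" (400x640x3 uint8, red, green, blue), "intrinsics" (3x3 intrinsics, pixels), "k1" (the pictures are not rectified: a ray, as slopes to the right and down, at radius r is drawn at 1 + k1 r^2 times it, then the intrinsics apply), "extrinsics" (4x4, takes a point from world to camera coordinates). Camera axes: x right, y down, z forward; pixel columns grow to the right and rows downward; lengths in mm; the calibration is good to about 2 mm. A picture is of the moment at which its call begins. There is no depth.
- ctrl.close_job(): hands the job in; it is judged then, once.
The state is a dict: "t": time; "qpos": joint angles; "qvel": joint speeds; "joint_torque": joint torques, N m; "ee_pos": TCP position; "orientation": TCP orientation; "ft_force": force on the tool from outside, world axes, zero at the start; "moment": the same for the moment, N m; "width": finger opening in mm; "grasp_force": force on a finger pad.
Only numpy, scipy, OpenCV 4.12 (cv2) and the standard library are available. Lean on these libraries where they do the work, as an engineer would, in place of code of your own. Each camera call takes 0.05 s, during which the arm holds its last target. There are 200 camera calls.

## Working session

There is one attempt and no reset: what is moved stays moved. The work goes in short steps, Python scripts to look and compute and a tool call to move; the robot and the scene stay as the last step left them, time stands still between calls to the robot, and variables do not carry over. Pictures are saved under pics/ and viewed, at most 14 in all, crops included, and the job is handed in when it is done.

Besides the shell and the picture viewer there is one more tool, called after "Emit:" as name(argument=value, ...) on one line, values as JSON. step_arm: Moves the arm, as the interface text tells. Shift numbers are shares of 0.05 m and turn numbers shares of 4 degrees, none past 1 either way. Its arguments: {"type":"object","properties":{"targets":{"type":"array"}},"required":["targets"]}

```bash
mkdir -p pics; ls; cat > h.py <<'E'
import numpy as np, cv2
from workcell import readout, get_image, ctrl
def ray(im,uv):
    K=np.array(im["intrinsics"]);E=np.array(im["extrinsics"])
    p=(np.array(uv,float)-[K[0,2],K[1,2]])/[K[0,0],K[1,1]]
    q=p.copy()
    for _ in range(30): q=p/(1+im["k1"]*(q@q))
    R,t=E[:3,:3],E[:3,3]
    return -R.T@t, R.T@np.array([q[0],q[1],1])
def onz(im,uv,z):
    c,d=ray(im,uv); return c+d*(z-c[2])/d[2]
def save(im,name,box=None,s=1):
    p=im["pixels"][:,:,::-1]
    if box: p=p[box[1]:box[3],box[0]:box[2]]
    cv2.imwrite("pics/"+name,cv2.resize(p,None,fx=s,fy=s,interpolation=cv2.INTER_CUBIC))
def proj(im,P):
    E=np.array(im["extrinsics"]);K=np.array(im["intrinsics"]);c=E[:3,:3]@P+E[:3,3];q=c[:2]/c[2];q=q*(1+im["k1"]*(q@q));return K[:2,:2]@q+K[:2,2]
E
python3 - <<'E'
from h import *
import pickle
for n in ("top","scene"):
    im=get_image(n);save(im,n+"0.png");pickle.dump(im,open(n+"0.pkl","wb"));print(n,im["intrinsics"],im["k1"],im["extrinsics"])
print(readout.get_obs())
E
```

```text
pics
top [[418.84367806   0.         316.88542055]
 [  0.         418.84367806 196.71542394]
 [  0.           0.           1.        ]] -0.07675673434691496 [[ 1.53155167e-02 -9.99834104e-01 -9.85898018e-03 -2.70903816e+02]
 [-9.91377945e-01 -1.39012057e-02 -1.30293997e-01  5.86721885e+02]
 [ 1.30135330e-01  1.17694954e-02 -9.91426384e-01  9.58506040e+02]
 [ 0.00000000e+00  0.00000000e+00  0.00000000e+00  1.00000000e+00]]
scene [[500.0047758    0.         323.53464808]
 [  0.         500.0047758  193.05721002]
 [  0.           0.           1.        ]] 0.03840932547513286 [[-7.63605687e-01 -6.45565207e-01 -1.23255143e-02  2.71508692e+02]
 [-3.82553037e-01  4.67715241e-01 -7.96803380e-01  4.14612261e+02]
 [ 5.20153370e-01 -6.03728430e-01 -6.04112949e-01  5.36220427e+02]
 [ 0.00000000e+00  0.00000000e+00  0.00000000e+00  1.00000000e+00]]
{'t': 0.1, 'qpos': array([-1.35198214e+00,  4.23798790e-01,  1.63059984e+00, -8.00051379e-06,
        1.08862666e+00, -1.90205271e-02]), 'qvel': array([ 0.00166542, -0.00179937, -0.0019042 ,  0.00152253, -0.00128785,
       -0.00110628]), 'joint_torque': array([ 7.28945743e-04, -5.45612419e+01, -2.74325269e+01,  6.45769620e-02,
        1.88031374e-02, -3.57299803e-05]), 'ee_pos': array([ 147.20687615, -607.16060642,  403.96319144]), 'orientation': array([-3.11799022e+00, -3.72546767e-01,  2.35401368e-04]), 'ft_force': array([ 0.20685371,  0.15249458, -0.90101506]), 'moment': array([ 0.00421947, -0.01526931, -0.02230351]), 'grasp_force': 0.0, 'width': 87.87821738505225}
```

View pics/top0.png

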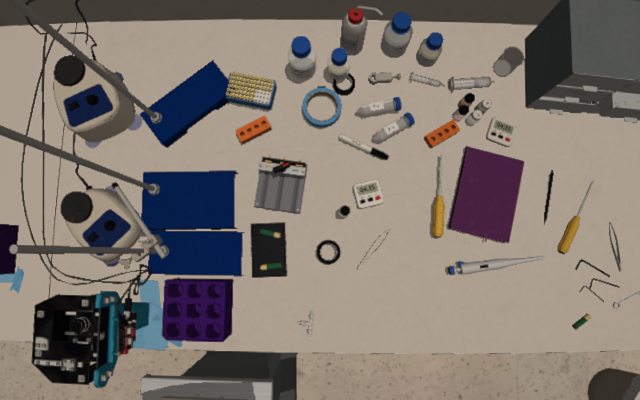

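View pics/scene0.png

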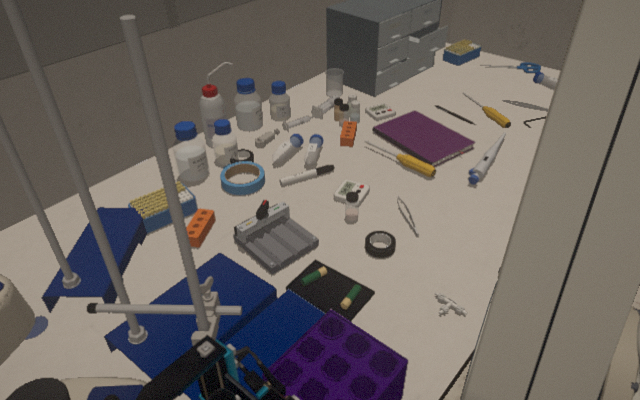

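The top view shows the fixture near (282,185), the tray near (269,250) with two cells at (272,233) and (271,267). The grooves run up the image towards the bridge, knob near (283,167).

```bash
python3 - <<'E'
from h import *
import pickle
im=pickle.load(open("top0.pkl","rb"))
save(im,"crop0.png",(240,150,320,285),4.4)
for z,uv in [(7,(269,250)),(8,(272,233)),(8,(271,267)),(63,(283,167)),(49,(283,163)),(0,(581,320)),(0,(345,212)),(0,(328,252))]:
    print(uv,onz(im,uv,z).round(0))
E
```

```text
(269, 250) [ 463. -148.    7.]
(272, 233) [ 504. -154.    8.]
(271, 267) [ 423. -154.    8.]
(283, 167) [ 656. -182.   63.]
(283, 163) [ 669. -181.   49.]
(581, 320) [ 299. -915.    0.]
(345, 212) [ 559. -331.    0.]
(328, 252) [ 461. -291.    0.]
```

View pics/crop0.png

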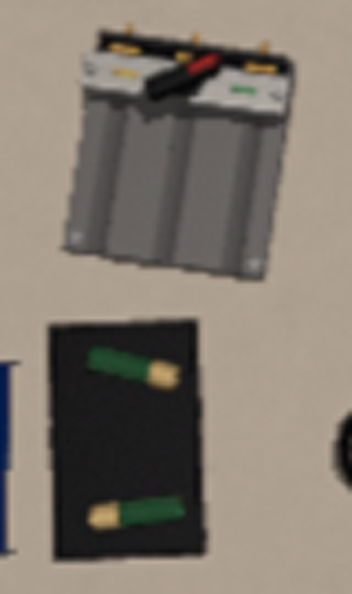

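The crop shows the fixture yawed about -9° with an empty set of three grooves, and the knob pointer at upper right (about 2.2 rad). The two cells have their tan ends at crop (165,375) on the right and (100,515) on the left. I'll go over the fixture and take wrist views.

```bash
python3 - <<'E'
from h import *
im=get_image("wrist");E=np.array(im["extrinsics"]);R=E[:3,:3]
c=-R.T@E[:3,3];print("cam",c,"fwd",R[2],"right",R[0],im["intrinsics"],im["k1"])
E
```

```text
cam [ 210.11990095 -591.92068087  383.70647973] fwd [-0.23415515 -0.05412747 -0.97069129] right [ 0.23547708 -0.9718764  -0.00260944] [[348.35943926   0.         323.77897926]
 [  0.         348.35943926 197.53965653]
 [  0.           0.           1.        ]] -0.034931297194365295
```

Emit:
step_arm(targets=[[[0.9, 0.9, 0, 0, 0, 0, 1], [0.9, 0.9, 0, 0, 0, 0, 1], [0.9, 0.9, 0, 0, 0, 0, 1], [0.9, 0.9, 0, 0, 0, 0, 1], [0.9, 0.9, 0, 0, 0, 0, 1]]])

```text
t: 0.78
ee_pos: [369.3, -384.8, 404.7]
orientation: [3.119, 0.372, 0.0]
ft_force: [-0.1, -0.3, -0.4]
width: 88.0
grasp_force: 0.0
```

Emit:
step_arm(targets=[[[0.9, 0.9, 0, 0, 0, 0, 1], [0.9, 0.9, 0, 0, 0, 0, 1], [0.6, 0.9, 0, 0, 0, 0, 1], [0.2, 0.6, 0, 0, 0, 0, 1], [0, 0, 0, 0, 0, 0, 1]]])

```text
t: 1.4
ee_pos: [497.1, -221.2, 404.4]
orientation: [-3.118, -0.378, 0.001]
ft_force: [0.4, -0.5, -0.1]
width: 87.4
grasp_force: 0.0
```

```bash
python3 - <<'E'
from h import *
import pickle
im=get_image("wrist");save(im,"w1.png");pickle.dump(im,open("w1.pkl","wb"))
print(readout.get_obs()["ee_pos"])
E
```

```text
[ 496.75359155 -222.36055091  404.48918219]
```

View pics/w1.png

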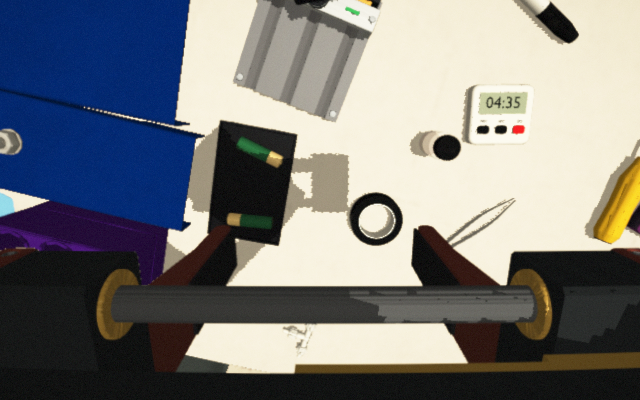

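Wrist view: tray at (250,180) with cells at (260,150) and (250,220), fixture above at (310,60), partly cut off. Moving forward to see the whole fixture.

Emit:
step_arm(targets=[[[0.7, 0.5, 0, 0, 0, 0, 1], [0.7, 0.5, 0, 0, 0, 0, 1], [0, 0, 0, 0, 0, 0, 1], [0, 0, 0, 0, 0, 0, 1], [0, 0, 0, 0, 0, 0, 1]]])

```text
t: 2.08
ee_pos: [565.6, -174.2, 404.6]
orientation: [-3.12, -0.37, 0.001]
ft_force: [0.4, 0.4, 0.2]
width: 87.9
grasp_force: 0.0
```

```bash
python3 - <<'E'
from h import *
import pickle
im=get_image("wrist");save(im,"w2.png",(140,0,460,240),2.5);pickle.dump(im,open("w2.pkl","wb"))
print(readout.get_obs()["ee_pos"])
E
```

```text
[ 565.72746908 -174.03689781  404.68285185]
```

View pics/w2.png

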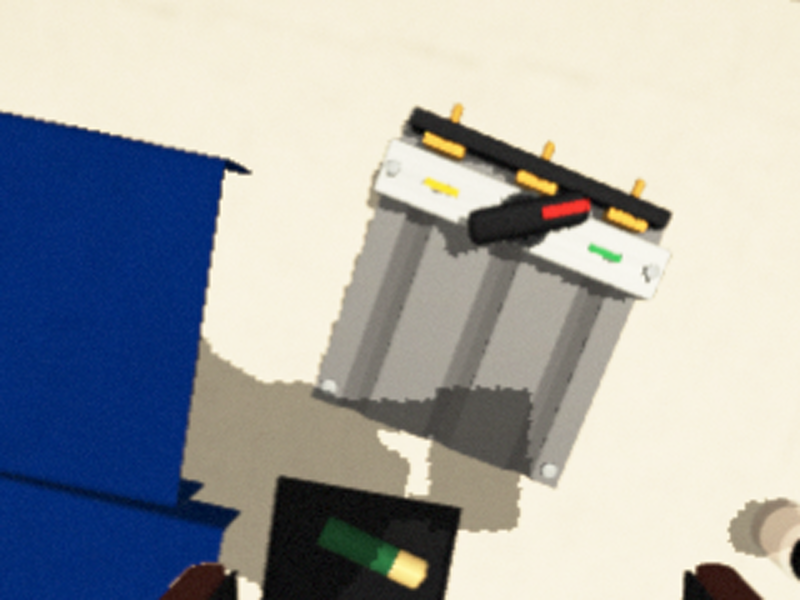

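```bash
cat > m.py <<'E'
from h import *
import pickle
im=pickle.load(open("w2.pkl","rb"));f=lambda u,v,z:onz(im,(u/2.5+140,v/2.5),z)
A=f(313,395,18.1);B=f(555,487,18.1);print("near",A,B,np.linalg.norm(A-B))
M=(A+B)/2
b=[f(*p,49) for p in [(390,138),(374,192),(670,255),(652,300)]]
print("bridge",*[x.round(1) for x in b]); bc=sum(b)/4
yg=[f(438,187,49),f(605,253,49)];print("marks",*[x.round(1) for x in yg])
v=bc-M;print("len M->bc (should be 96)",np.hypot(*v[:2]),"yaw axis",np.degrees(np.arctan2(v[1],v[0])))
for P,Q in ((A,B),(b[0],b[2]),(b[1],b[3]),yg):
    d=P-Q;print("y-dir yaw-90",np.degrees(np.arctan2(d[1],d[0]))-90)
print("knob centre=bridge centre",bc)
e=[f(473,228,72),f(592,208,72)];d=e[1]-e[0];print("knob",(e[0]+e[1])/2,np.linalg.norm(d),"dir",np.degrees(np.arctan2(d[1],d[0])))
# cell masks from w1
im1=pickle.load(open("w1.pkl","rb"));h=cv2.cvtColor(im1["pixels"],cv2.COLOR_RGB2HSV)
g=cv2.inRange(h,(45,90,30),(90,255,255));t=cv2.inRange(h,(8,60,110),(28,255,255))
for m,nm in((g,"green"),(t,"tan")):
    m[:115]=0;m[245:]=0;m[:,:205]=0;m[:,300:]=0
    n,_,s,c=cv2.connectedComponentsWithStats(m)
    for i in range(1,n):
        if s[i,4]>40: print(nm,s[i],c[i].round(1),onz(im1,c[i],10).round(1))
E
python3 m.py
```

```text
near [ 567.36385302 -109.67420158   18.1       ] [ 552.70329892 -219.26894565   18.1       ] 110.57097166167047
bridge [ 670.7 -122.5   49. ] [ 651.1 -120.9   49. ] [ 655.1 -232.9   49. ] [ 637.7 -231.    49. ]
marks [ 658.3 -143.3   49. ] [ 650.1 -209.1   49. ]
len M->bc (should be 96) 94.4534727293741 yaw axis -7.524985711258602
y-dir yaw-90 -7.61925758477669
y-dir yaw-90 -8.042993050466762
y-dir yaw-90 -6.9158876218275935
y-dir yaw-90 -7.101979679313047
knob centre=bridge centre [ 653.67360093 -176.84106174   49.        ]
knob [ 653.92778707 -178.267125     72.        ] 41.33727555007525 dir -67.16818452206194
green [236 136  35  26 447] [252.4 148.2] [ 504.3 -140.    10. ]
green [240 214  33  15 397] [255.6 221.2] [ 424.6 -159.3   10. ]
tan [267 151  16  16 172] [274.2 158.7] [ 498.8 -165.1   10. ]
tan [227 213  14  13 144] [233.4 218.9] [ 421.3 -134.3   10. ]
```

Emit:
step_arm(targets=[[[0.6, -0.02, 0, 0, 0, 0.8, 1], [0.6, -0.02, 0, 0, 0, 0.8, 1], [0.56, -0.03, -0.4, 0, 0, 0.7, 1], [0, 0, -0.6, 0, 0, 0, 1], [0, 0, -0.8, 0, 0, 0, 1]]])

```text
t: 2.75
ee_pos: [654.7, -177.4, 314.7]
orientation: [3.079, 0.62, 0.003]
ft_force: [0.3, -1.2, 0.3]
width: 87.9
grasp_force: 0.0
```

Emit:
step_arm(targets=[[[0, 0, -0.6, 0, 0, 0, 1], [0, 0, -0.5, 0, 0, 0, 1], [0, 0, -0.3, 0, 0, 0, 1], [0, 0, -0.2, 0, 0, 0, 1], [0, 0, 0, 0, 0, 0, 1]]])

```text
t: 3.38
ee_pos: [654.5, -176.7, 234.5]
orientation: [-3.079, -0.621, 0.001]
ft_force: [-0.0, 0.8, 0.7]
width: 87.7
grasp_force: 0.0
```

Emit:
step_arm(targets=[[[0, 0, 0, 0, 0, 0, 0.3], [0, 0, 0, 0, 0, 0, 0.3], [0, 0, 0, 0, 0, 0, 0.3], [0, 0, 0, 0, 0, 0, 0.3], [0, 0, 0, 0, 0, 0, 0.3]]])

```text
t: 4.0
ee_pos: [654.7, -176.7, 234.8]
orientation: [3.079, 0.622, 0.001]
ft_force: [-0.2, -5.0, -1.8]
width: 41.7
grasp_force: 30.1
```

Emit:
step_arm(targets=[[[0, 0, 0, 0, 0, 1, 0.3], [0, 0, 0, 0, 0, 1, 0.3], [0, 0, 0, 0, 0, 1, 0.3], [0, 0, 0, 0, 0, 1, 0.3], [0, 0, 0, 0, 0, 1, 0.3]]])

```text
t: 4.62
ee_pos: [654.7, -176.8, 234.8]
orientation: [2.923, 1.15, 0.001]
ft_force: [0.1, -0.9, -0.7]
width: 41.7
grasp_force: 30.0
```

Emit:
step_arm(targets=[[[0, 0, 0, 0, 0, 1, 0.3], [0, 0, 0, 0, 0, 1, 0.3], [0, 0, 0, 0, 0, 1, 0.3], [0, 0, 0, 0, 0, 1, 0.3], [0, 0, 0, 0, 0, 1, 0.3]]])

```text
t: 5.25
ee_pos: [654.8, -176.9, 234.8]
orientation: [2.679, 1.64, 0.001]
ft_force: [1.1, -3.4, -0.6]
width: 41.6
grasp_force: 30.0
```

Emit:
step_arm(targets=[[[0, 0, 0, 0, 0, 1, 0.3], [0, 0, 0, 0, 0, 1, 0.3], [0, 0, 0, 0, 0, 1, 0.3], [0, 0, 0, 0, 0, 1, 0.3], [0, 0, 0, 0, 0, 1, 0.3]]])

```text
t: 5.88
ee_pos: [654.9, -176.8, 234.8]
orientation: [2.353, 2.08, 0.001]
ft_force: [0.3, -2.1, -0.6]
width: 41.9
grasp_force: 3.0
```

```bash
python3 - <<'E'
from h import *
o=readout.get_obs();print(o)
E
```

```text
{'t': 5.875, 'qpos': array([-2.81256258e-01,  7.05810690e-01,  1.58663716e+00, -3.22096065e-04,
        8.48164751e-01, -1.57941900e-01]), 'qvel': array([ 3.24628846e-04, -3.10690502e-05, -1.54535716e-03,  1.14232298e-03,
        1.63943018e-03, -5.53068902e-01]), 'joint_torque': array([  0.58071686, -64.38448191, -21.12608492,   0.1994475 ,
         0.38018703,   0.6796222 ]), 'ee_pos': array([ 654.85019636, -176.84140833,  234.80583982]), 'orientation': array([2.35316286e+00, 2.07995607e+00, 5.04646943e-04]), 'ft_force': array([ 0.31964945, -2.07472677, -0.62283861]), 'moment': array([-0.32837516, -0.2064714 , -0.04340255]), 'grasp_force': 3.0042293295264244, 'width': 41.86261527314627}
```

Emit:
step_arm(targets=[[[0, 0, 0, 0, 0, 0, 0.3], [0, 0, 0, 0, 0, 0, 0.3], [0, 0, 0, 0, 0, 0, 0.3], [0, 0, 0, 0, 0, 0, 0.3], [0, 0, 0, 0, 0, 0, 0.3]]])

```text
t: 6.5
ee_pos: [654.9, -176.8, 234.8]
orientation: [2.356, 2.077, 0.001]
ft_force: [2.1, -4.3, -1.1]
width: 41.5
grasp_force: 30.0
```

Emit:
step_arm(targets=[[[0, 0, 0, 0, 0, 1, 0.3], [0, 0, 0, 0, 0, 1, 0.3], [0, 0, 0, 0, 0, 1, 0.3], [0, 0, 0, 0, 0, 1, 0.3], [0, 0, 0, 0, 0, 1, 0.3]]])

```text
t: 7.12
ee_pos: [654.9, -176.8, 234.8]
orientation: [1.956, 2.457, 0.0]
ft_force: [2.6, -4.3, 0.1]
width: 41.5
grasp_force: 30.0
```

Emit:
step_arm(targets=[[[0, 0, 0, 0, 0, 1, 0.3], [0, 0, 0, 0, 0, 1, 0.3], [0, 0, 0, 0, 0, 1, 0.3], [0, 0, 0, 0, 0, 1, 0.3], [0, 0, 0, 0, 0, 1, 0.3]]])

```text
t: 7.75
ee_pos: [654.9, -176.8, 234.9]
orientation: [1.5, 2.759, 0.0]
ft_force: [3.1, -4.2, -1.6]
width: 41.6
grasp_force: 30.0
```

Emit:
step_arm(targets=[[[0, 0, 0, 0, 0, 1, 0.3], [0, 0, 0, 0, 0, 1, 0.3], [0, 0, 0, 0, 0, 1, 0.3], [0, 0, 0, 0, 0, 1, 0.3], [0, 0, 0, 0, 0, 1, 0.3]]])

```text
t: 8.38
ee_pos: [655.0, -176.7, 234.8]
orientation: [0.998, 2.977, 0.0]
ft_force: [3.7, -4.9, -2.1]
width: 41.4
grasp_force: 30.0
```

Emit:
step_arm(targets=[[[0, 0, 0, 0, 0, 1, 0.3], [0, 0, 0, 0, 0, 1, 0.3], [0, 0, 0, 0, 0, 1, 0.3], [0, 0, 0, 0, 0, 1, 0.3], [0, 0, 0, 0, 0, 1, 0.3]]])

```text
t: 9.0
ee_pos: [655.0, -176.6, 234.8]
orientation: [0.466, 3.105, -0.0]
ft_force: [3.9, -2.8, -0.9]
width: 41.8
grasp_force: 30.0
```

Emit:
step_arm(targets=[[[0, 0, 0, 0, 0, 0, 0.3], [0, 0, 0, 0, 0, 0, 0.3], [0, 0, 0, 0, 0, 0, 0.7], [0, 0, 0, 0, 0, 0, 0.9], [0, 0, 0, 0, 0, 0, 0.9]]])

```text
t: 9.62
ee_pos: [654.3, -176.2, 234.5]
orientation: [-0.469, -3.105, -0.001]
ft_force: [-0.2, -0.2, -0.1]
width: 68.4
grasp_force: 0.0
```

Emit:
step_arm(targets=[[[0, 0, 0.2, 0, 0, 0, 0.9], [0, 0, 0.7, 0, 0, 0, 0.9], [0, 0, 0.7, 0, 0, 0, 0.9], [0, 0, 0.7, 0, 0, 0, 0.9], [0, 0, 0.7, 0, 0, 0, 0.9]]])

```text
t: 10.25
ee_pos: [654.4, -176.4, 386.7]
orientation: [0.469, 3.106, 0.0]
ft_force: [-0.1, 0.8, 0.1]
width: 79.1
grasp_force: 0.0
```

```bash
python3 - <<'E'
from h import *
import pickle
t=get_image("top");pickle.dump(t,open("t1.pkl","wb"))
im=get_image("wrist");pickle.dump(im,open("w3.pkl","wb"))
a=t["pixels"][140:290,230:330,::-1];a=cv2.resize(a,None,fx=3.5,fy=3.5,interpolation=cv2.INTER_CUBIC)
b=im["pixels"][:,:,::-1];b=cv2.resize(b,(448,280));
c=np.zeros((525,800,3),np.uint8);c[:,:350]=a;c[:280,352:800]=b;cv2.imwrite("pics/j1.png",c)
E
```

```text
(no output)
```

View pics/j1.png

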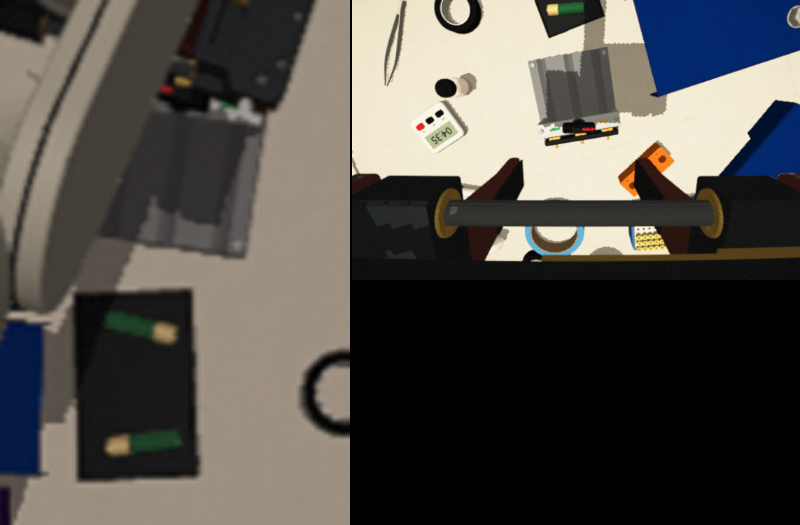

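The knob now lies across the bridge with its red end on the yellow side (wrist ~(585,127) in the joint picture). Both cells are still in the tray. Measuring the pointer angle numerically.

```bash
python3 - <<'E'
from h import *
import pickle
im=pickle.load(open("w3.pkl","rb"));h=cv2.cvtColor(im["pixels"],cv2.COLOR_RGB2HSV)
r=cv2.inRange(h,(0,150,80),(6,255,255))|cv2.inRange(h,(174,150,80),(180,255,255))
n,_,s,c=cv2.connectedComponentsWithStats(r[:240])
for i in range(1,n):
    if s[i,4]>15:
        P=onz(im,c[i],72);d=P-[654.5,-177.5,72];print(s[i],P.round(1),np.hypot(*d[:2]),np.degrees(np.arctan2(d[1],d[0])),"v",82.6-np.degrees(np.arctan2(d[1],d[0])))
# cells: use both w1 and (top) t1
for nm in ("w1","t1","top0"):
    im=pickle.load(open(nm+".pkl","rb"));h=cv2.cvtColor(im["pixels"],cv2.COLOR_RGB2HSV)
    for col,lo,hi in (("green",(40,80,25),(95,255,255)),("tan",(8,60,90),(30,255,255))):
        m=cv2.inRange(h,lo,hi);box=(205,115,300,245) if nm=="w1" else (252,225,288,274)
        k=np.zeros_like(m);k[box[1]:box[3],box[0]:box[2]]=255;m&=k
        n,_,s,c=cv2.connectedComponentsWithStats(m)
        for i in range(1,n):
            if s[i,4]>12: print(nm,col,s[i],onz(im,c[i],10.5).round(1))
E
```

```text
[ 92 176  11  10  79] [ 592.  -367.8   72. ] 200.27098256618862 -108.17697304836904 v 190.77697304836903
[329 182  19   5  89] [ 658.2 -164.4   72. ] 13.582288831091809 74.1084612792274 v 8.491538720772596
w1 green [236 136  35  26 462] [ 504.3 -140.3   10.5]
w1 green [240 214  33  15 407] [ 424.9 -159.6   10.5]
w1 tan [266 151  17  16 183] [ 498.9 -165.2   10.5]
w1 tan [227 213  14  13 154] [ 421.4 -134.4   10.5]
t1 green [259 228  15   9  85] [ 505.9 -140.8   10.5]
t1 green [267 263  15   7  84] [ 425.6 -160.8   10.5]
t1 tan [274 232   6   6  30] [ 500.2 -165.9   10.5]
t1 tan [260 264   7   6  32] [ 422.6 -135.9   10.5]
top0 green [260 228  14   9  82] [ 505.8 -141.    10.5]
top0 green [267 263  15   7  85] [ 425.5 -160.8   10.5]
top0 tan [274 232   7   6  33] [ 500.3 -166.1   10.5]
top0 tan [260 264   7   6  35] [ 422.7 -136.    10.5]
```

Emit:
step_arm(targets=[[[-0.2, 0.04, 0, 0, 0, -0.95, 0.9], [-0.2, 0.04, 0, 0, 0, -0.95, 0.9], [-0.2, 0.04, 0, 0, 0, -0.95, 0.9], [-0.2, 0.04, 0, 0, 0, -0.95, 0.9], [-0.2, 0.04, 0, 0, 0, -0.95, 0.9]]])

```text
t: 10.98
ee_pos: [603.9, -166.3, 383.8]
orientation: [-0.978, -2.984, -0.0]
ft_force: [0.4, 0.7, -0.8]
width: 79.3
grasp_force: 0.0
```

Emit:
step_arm(targets=[[[-0.2, 0.04, 0, 0, 0, -0.95, 0.6], [-0.2, 0.04, 0, 0, 0, -0.95, 0.6], [-0.2, 0.04, 0, 0, 0, -0.95, 0.6], [-0.2, 0.04, 0, 0, 0, -0.95, 0.6], [-0.2, 0.04, 0, 0, 0, -0.95, 0.6]]])

```text
t: 11.6
ee_pos: [553.9, -156.3, 384.0]
orientation: [-1.457, -2.782, 0.0]
ft_force: [0.3, 0.3, 0.3]
width: 52.7
grasp_force: 0.0
```

Emit:
step_arm(targets=[[[-0.2, 0.04, -0.1, 0, 0, -0.95, 0.6], [-0.2, 0.04, -0.1, 0, 0, -0.95, 0.6], [-0.2, 0.04, -0.1, 0, 0, -0.95, 0.6], [-0.2, 0.03, -0.1, 0, 0, -0.95, 0.6], [-0.2, 0.03, -0.1, 0, 0, -0.95, 0.6]]])

```text
t: 12.22
ee_pos: [503.9, -147.3, 358.9]
orientation: [-1.897, -2.503, 0.0]
ft_force: [-0.2, 0.5, -0.3]
width: 52.7
grasp_force: 0.0
```

Emit:
step_arm(targets=[[[0, 0, -0.3, 0, 0, -0.95, 0.5], [0, 0, -0.3, 0, 0, -0.95, 0.5], [0, 0, -0.3, 0, 0, -0.95, 0.5], [0, 0, -0.3, 0, 0, -0.95, 0.5], [0, 0, -0.3, 0, 0, -0.95, 0.5]]])

```text
t: 12.85
ee_pos: [504.2, -147.4, 283.7]
orientation: [-2.284, -2.156, 0.001]
ft_force: [0.3, 1.0, -0.5]
width: 43.6
grasp_force: 0.0
```

Emit:
step_arm(targets=[[[0, 0, -0.3, 0, 0, -0.95, 0.45], [0, 0, -0.3, 0, 0, -0.95, 0.45], [0, 0, 0, 0, 0, -0.4, 0.45], [0, 0, 0, 0, 0, 0, 0.45], [0, 0, 0, 0, 0, 0, 0.45]]])

```text
t: 13.48
ee_pos: [504.8, -147.6, 255.2]
orientation: [2.447, 1.97, 0.001]
ft_force: [-0.3, -0.4, -0.2]
width: 39.3
grasp_force: 0.0
```

```bash
cat > near.py <<'E'
from h import *
import sys
nm=sys.argv[1]
im=get_image("wrist");save(im,nm);o=readout.get_obs();print(o["ee_pos"],o["orientation"],np.degrees(2*np.arctan2(o["orientation"][1],o["orientation"][0])))
h=cv2.cvtColor(im["pixels"],cv2.COLOR_RGB2HSV)
z=float(sys.argv[2]) 
for col,lo,hi in (("green",(40,80,25),(95,255,255)),("tan",(8,60,90),(30,255,255))):
    m=cv2.inRange(h,lo,hi);m[250:]=0
    n,_,s,c=cv2.connectedComponentsWithStats(m)
    for i in range(1,n):
        if s[i,4]>80: print(col,s[i],onz(im,c[i],z).round(1))
E
python3 near.py n1.png 11
```

```text
[ 504.77729536 -147.58109134  255.22120781] [2.44673660e+00 1.96929123e+00 8.68478457e-04] 77.65870195092413
green [ 310  175   23   55 1180] [ 503.8 -140.4   11. ]
green [196 225  31  25 476] [ 424.5 -150.3   11. ]
tan [592 156   9  25 166] [ 687.5 -156.7   11. ]
tan [187 206  28  28 493] [ 421.7 -134.9   11. ]
tan [310 229  22  21 402] [ 497.8 -166.    11. ]
```

View pics/n1.png

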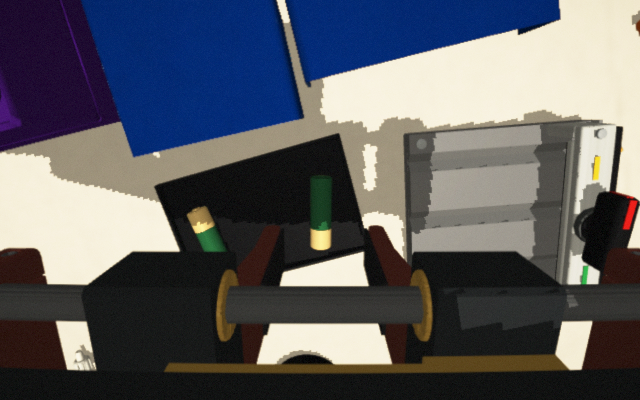

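The cell stands upright in the view at (320,212), between the fingers and well aligned. The second cell is at (205,230). Going down.

Emit:
step_arm(targets=[[[-0.04, 0, -0.4, 0, 0, 0, 0.36], [0, 0, -0.4, 0, 0, 0, 0.36], [0, 0, -0.3, 0, 0, 0, 0.36], [0, 0, -0.15, 0, 0, 0, 0.36], [0, 0, -0.06, 0, 0, 0, 0.36]]])

```text
t: 14.15
ee_pos: [502.7, -147.6, 189.0]
orientation: [-2.448, -1.969, 0.0]
ft_force: [-0.8, 0.9, 0.7]
width: 32.1
grasp_force: 0.6
```

Emit:
step_arm(targets=[[[0, 0, 0, 0, 0, 0, 0], [0, 0, 0, 0, 0, 0, 0], [0, 0, 0, 0, 0, 0, 0], [0, 0, 0, 0, 0, 0, 0], [0, 0, 0, 0, 0, 0, 0]]])

```text
t: 14.78
ee_pos: [502.8, -147.6, 189.6]
orientation: [2.447, 1.969, 0.001]
ft_force: [0.4, 1.0, 5.4]
width: 13.5
grasp_force: 30.0
```

Emit:
step_arm(targets=[[[0, 0, 0.1, 0, 0, 0, 0], [0, 0, 0.3, 0, 0, 0, 0], [0, 0, 0.4, 0, 0, 0, 0], [0, 0, 0.4, 0, 0, 0, 0], [0, 0, 0.4, 0, 0, 0, 0]]])

```text
t: 15.4
ee_pos: [502.5, -147.5, 270.7]
orientation: [2.448, 1.969, 0.0]
ft_force: [0.6, -0.3, -1.1]
width: 13.4
grasp_force: 30.0
```

Emit:
step_arm(targets=[[[0, 0, 0, 0, 0, 0.95, 0], [0, 0, 0, 0, 0, 0.95, 0], [0, 0, 0, 0, 0, 0.95, 0], [0, 0, 0, 0, 0, 0.95, 0], [0, 0, 0, 0, 0, 0.95, 0]]])

```text
t: 16.02
ee_pos: [502.5, -147.5, 270.1]
orientation: [2.087, 2.348, 0.0]
ft_force: [0.3, 0.5, 0.1]
width: 13.7
grasp_force: 30.0
```

Emit:
step_arm(targets=[[[0.1, 0, 0, 0, 0, 0.95, 0], [0.1, 0, 0, 0, 0, 0.95, 0], [0.1, 0, 0, 0, 0, 0.95, 0], [0.1, 0, 0, 0, 0, 0.95, 0], [0.1, 0, 0, 0, 0, 0.95, 0]]])

```text
t: 16.65
ee_pos: [527.7, -147.5, 270.1]
orientation: [1.67, 2.66, 0.0]
ft_force: [-0.4, -0.2, 0.1]
width: 13.2
grasp_force: 30.0
```

Emit:
step_arm(targets=[[[0.1, 0.06, 0, 0, 0, 0.95, 0], [0.1, 0.06, 0, 0, 0, 0.95, 0], [0.1, 0.06, 0, 0, 0, 0.95, 0], [0.1, 0.05, 0, 0, 0, 0.95, 0], [0.1, 0.05, 0, 0, 0, 0.95, 0]]])

```text
t: 17.27
ee_pos: [552.7, -133.4, 270.1]
orientation: [1.208, 2.899, 0.0]
ft_force: [0.1, -0.0, -0.1]
width: 13.4
grasp_force: 30.0
```

Emit:
step_arm(targets=[[[0.1, 0, 0, 0, 0, 0.95, 0], [0.1, 0, 0, 0, 0, 0.95, 0], [0.1, 0, 0, 0, 0, 0.95, 0], [0.1, 0, 0, 0, 0, 0.95, 0], [0.1, 0, 0, 0, 0, 0.95, 0]]])

```text
t: 17.9
ee_pos: [577.7, -133.5, 270.1]
orientation: [0.713, 3.059, -0.0]
ft_force: [0.2, 0.2, -0.6]
width: 13.0
grasp_force: 30.0
```

Emit:
step_arm(targets=[[[0.1, 0, 0, 0, 0, 0.95, 0], [0.1, 0, 0, 0, 0, 0.95, 0], [0.1, 0, 0, 0, 0, 0.95, 0], [0.1, 0, 0, 0, 0, 0.95, 0], [0.1, 0, 0, 0, 0, 0.93, 0]]])

```text
t: 18.52
ee_pos: [602.6, -133.5, 270.1]
orientation: [0.201, 3.135, -0.0]
ft_force: [-0.2, -0.6, -0.1]
width: 13.3
grasp_force: 30.0
```

```bash
python3 near.py n2.png 90;python3 -c "
from h import *
print(readout.get_obs()['width'])"
```

```text
[ 603.236573   -133.52617904  270.18578092] [ 1.96722253e-01  3.13424939e+00 -2.96054351e-04] 172.81704345286002
green [ 310  198   29   52 1460] [ 589.6 -131.8   90. ]
tan [ 41 158  32  34 730] [ 548.9 -254.5   90. ]
13.128989002219816
```

View pics/n2.png

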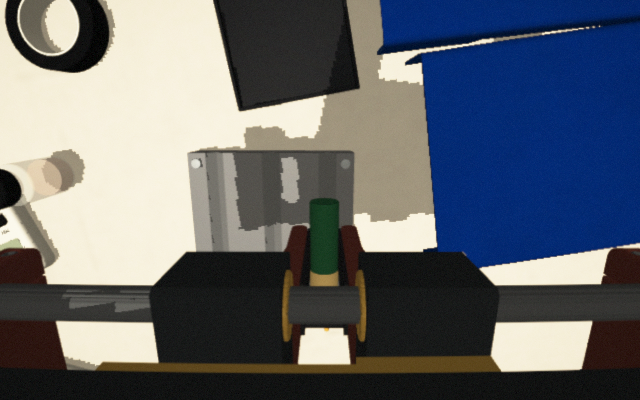

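The cell is held square between the fingers, green end towards -x; the fixture's near edge runs from (190,152) to (353,152). Refining the fixture pose from this nearer view.

```bash
python3 - <<'E'
from h import *
im=get_image("wrist")
A=onz(im,(353.5,152),18.1);B=onz(im,(189.5,152.5),18.1);print(A,B,np.linalg.norm(A-B),np.degrees(np.arctan2(*(A-B)[1::-1]))-90)
print("rear end top of cell",onz(im,(324,199),93))
u=np.array([.9917,-.1288]);v=np.array([.1288,.9917]);print("origin",((A+B)/2)[:2]+65*u)
E
```

```text
[ 566.72576539 -108.99894019   18.1       ] [ 553.19565185 -217.55794308   18.1       ] 109.39890803654225 -7.1043525918669275
rear end top of cell [ 577.30927085 -130.24038915   93.        ]
origin [ 624.42120862 -171.65044164]
```

Emit:
step_arm(targets=[[[0.22, 0.01, -0.2, 0, 0, 0, 0], [0, 0, -0.4, 0, 0, 0, 0], [0, 0, -0.3, 0, 0, 0, 0], [0, 0, -0.2, 0, 0, 0, 0], [0, 0, -0.1, 0, 0, 0, 0]]])

```text
t: 19.25
ee_pos: [613.2, -133.0, 208.0]
orientation: [-0.204, -3.133, -0.0]
ft_force: [0.4, 0.1, -0.4]
width: 13.5
grasp_force: 30.0
```

Emit:
step_arm(targets=[[[0, 0, -0.05, 0, 0, 0, 0], [0, 0, -0.05, 0, 0, 0, 0], [0, 0, -0.02, 0, 0, 0, 0], [0, 0, 0, 0, 0, 0, 0], [0, 0, 0, 0, 0, 0, 0]]])

```text
t: 19.88
ee_pos: [613.7, -133.0, 203.4]
orientation: [0.204, 3.135, -0.0]
ft_force: [0.5, 0.5, 0.2]
width: 13.4
grasp_force: 30.0
```

Emit:
step_arm(targets=[[[0, 0, 0, 0, 0, 0, 0.2], [0, 0, 0, 0, 0, 0, 0.28], [0, 0, 0, 0, 0, 0, 0.28], [0, 0, 0, 0, 0, 0, 0.28], [0, 0, 0.1, 0, 0, 0, 0.28]]])

```text
t: 20.5
ee_pos: [613.4, -133.0, 208.0]
orientation: [-0.204, -3.134, -0.0]
ft_force: [0.0, -0.4, -0.5]
width: 24.7
grasp_force: 0.0
```

Emit:
step_arm(targets=[[[0, 0, 0.3, 0, 0, 0, 0.28], [0, 0, 0.4, 0, 0, 0, 0.28], [-0.4, 0.05, 0, 0, 0, 0, 0.28], [-0.44, 0.06, 0, 0, 0, 0, 0], [0, 0, 0, 0, 0, 0, 0]]])

```text
t: 21.12
ee_pos: [570.9, -127.5, 244.5]
orientation: [0.205, 3.135, -0.0]
ft_force: [1.1, -1.2, 0.1]
width: 8.1
grasp_force: 0.0
```

```bash
python3 near.py n3.png 24
```

```text
[ 571.96261755 -127.62898576  244.50877473] [ 2.04242580e-01  3.13321871e+00 -4.73420003e-04] 172.5407666320048
tan [  7 211  47  39 851] [ 551.4 -306.2   24. ]
```

View pics/n3.png

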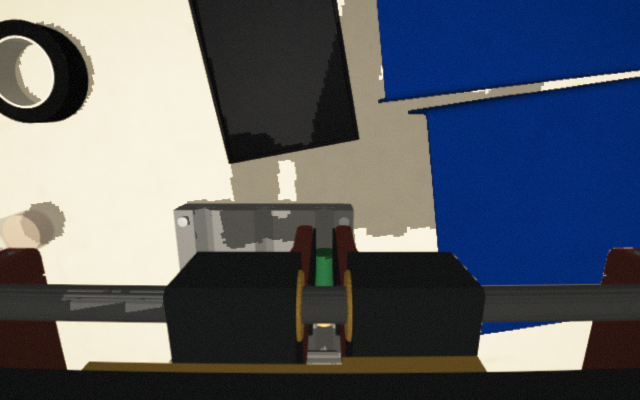

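The cell lies in the left groove, green end at (323,255), right between the closed fingers. Lowering behind it and pushing.

Emit:
step_arm(targets=[[[0, 0, -0.3, 0, 0, 0, 0], [0, 0, -0.3, 0, 0, 0, 0], [0, 0, -0.2, 0, 0, 0, 0], [0, 0, -0.06, 0, 0, 0, 0], [0, 0, 0, 0, 0, 0, 0]]])

```text
t: 21.8
ee_pos: [571.4, -127.5, 200.1]
orientation: [-0.204, -3.133, -0.0]
ft_force: [-3.4, 0.1, 8.4]
width: 0.3
grasp_force: 3.9
```

Emit:
step_arm(targets=[[[0.06, -0.008, 0, 0, 0, 0, 0], [0.06, -0.008, 0, 0, 0, 0, 0], [0.06, -0.008, 0, 0, 0, 0, 0], [0.06, -0.008, 0, 0, 0, 0, 0], [0.06, -0.008, 0, 0, 0, 0, 0]]])

```text
t: 22.42
ee_pos: [579.8, -128.6, 199.8]
orientation: [-0.202, -3.112, -0.004]
ft_force: [-31.4, 2.0, 37.0]
width: 0.3
grasp_force: 20.6
```

Emit:
step_arm(targets=[[[0.06, -0.008, 0, 0, 0, 0, 0], [0.06, -0.008, 0, 0, 0, 0, 0], [0.06, -0.008, 0, 0, 0, 0, 0], [0.06, -0.008, 0, 0, 0, 0, 0], [0.06, -0.008, 0, 0, 0, 0, 0]]])

```text
t: 23.05
ee_pos: [594.1, -130.5, 199.8]
orientation: [-0.202, -3.111, -0.005]
ft_force: [-31.6, 2.8, 36.0]
width: 0.6
grasp_force: 19.8
```

Emit:
step_arm(targets=[[[0, 0, 0.03, 0, 0, 0, 0], [0, 0, 0.02, 0, 0, 0, 0], [0, 0, 0, 0, 0, 0, 0], [0, 0, 0, 0, 0, 0, 0], [0, 0, 0, 0, 0, 0, 0]]])

```text
t: 23.68
ee_pos: [601.8, -131.5, 202.4]
orientation: [-0.204, -3.135, -0.0]
ft_force: [-0.3, 0.4, -0.1]
width: 0.1
grasp_force: 0.0
```

```bash
python3 - <<'E'
from h import *
im=get_image("wrist");save(im,"n4.png",(200,180,440,300),3.3);o=readout.get_obs();print(o["ee_pos"],o["ft_force"],o["moment"],o["orientation"])
E
```

```text
[ 601.73288196 -131.53553976  202.51330579] [ 0.58806219 -0.44623973 -0.10736619] [-0.01976598 -0.16373675 -0.00316837] [ 2.04217312e-01  3.13493763e+00 -1.66442251e-05]
```

View pics/n4.png

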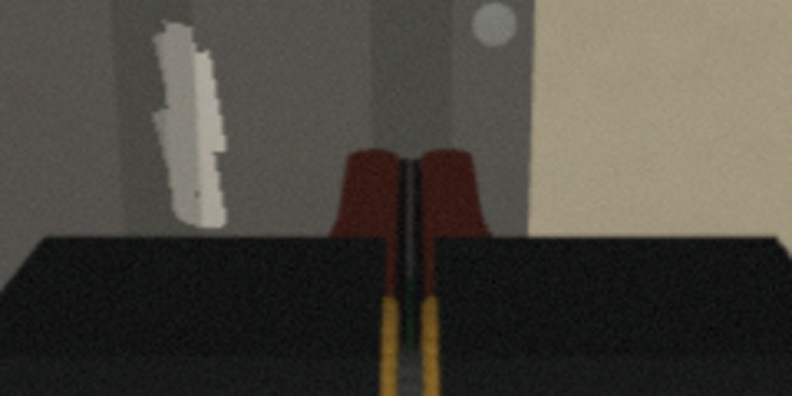

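The push fingers were scraping the land; now raised and free (force ~0), with the cell ahead of the tips. Continuing gently.

Emit:
step_arm(targets=[[[0.04, -0.005, 0, 0, 0, 0, 0], [0.04, -0.005, 0, 0, 0, 0, 0], [0.04, -0.005, 0, 0, 0, 0, 0], [0.04, -0.005, 0, 0, 0, 0, 0], [0, 0, 0, 0, 0, 0, 0]]])

```text
t: 24.35
ee_pos: [609.8, -132.5, 202.7]
orientation: [0.204, 3.135, -0.0]
ft_force: [0.7, -0.4, -0.2]
width: 0.2
grasp_force: 0.0
```

Emit:
step_arm(targets=[[[0.02, -0.0025, 0, 0, 0, 0, 0], [0.02, -0.0025, 0, 0, 0, 0, 0], [0.02, -0.0025, 0, 0, 0, 0, 0], [0, 0, 0, 0, 0, 0, 0], [0, 0, 0, 0, 0, 0, 0]]])

```text
t: 24.98
ee_pos: [612.7, -132.9, 202.7]
orientation: [0.204, 3.135, -0.0]
ft_force: [0.4, -0.2, -0.7]
width: 0.5
grasp_force: 0.0
```

Emit:
step_arm(targets=[[[0.02, -0.0025, 0, 0, 0, 0, 0], [0, 0, 0, 0, 0, 0, 0], [0.02, -0.0025, 0, 0, 0, 0, 0], [0, 0, 0, 0, 0, 0, 0], [0, 0, 0, 0, 0, 0, 0]]])

```text
t: 25.6
ee_pos: [614.3, -133.1, 202.6]
orientation: [-0.204, -3.134, -0.0]
ft_force: [-2.8, 0.1, 1.2]
width: 0.3
grasp_force: 1.4
```

Emit:
step_arm(targets=[[[0.02, -0.0025, 0, 0, 0, 0, 0], [0, 0, 0, 0, 0, 0, 0], [0, 0, 0, 0, 0, 0, 0], [0, 0, 0, 0, 0, 0, 0], [0, 0, 0, 0, 0, 0, 0]]])

```text
t: 26.22
ee_pos: [614.7, -133.2, 202.6]
orientation: [-0.204, -3.132, -0.0]
ft_force: [-6.2, 0.1, 5.4]
width: 0.4
grasp_force: 3.1
```

Contact felt at TCP x ≈ 614.4 with 6 N, so the first cell is home. Back off, lift and go to the second cell.

Emit:
step_arm(targets=[[[-0.2, 0.025, 0, 0, 0, 0, 0], [-0.1, 0, 0.2, 0, 0, 0, 0], [0, 0, 0.5, 0, 0, 0, 0.4], [0, 0, 0.5, 0, 0, 0, 0.4], [0, 0, 0.1, 0, 0, 0, 0.4]]])

```text
t: 26.85
ee_pos: [601.3, -132.2, 270.0]
orientation: [0.204, 3.131, -0.001]
ft_force: [-0.5, -0.1, -0.1]
width: 26.7
grasp_force: 0.0
```

Emit:
step_arm(targets=[[[-0.17, -0.02, 0, 0, 0, -0.94, 0.45], [-0.17, -0.02, 0, 0, 0, -0.94, 0.45], [-0.17, -0.02, 0, 0, 0, -0.94, 0.45], [-0.17, -0.02, 0, 0, 0, -0.94, 0.45], [-0.17, -0.02, 0, 0, 0, -0.94, 0.45]]])

```text
t: 27.48
ee_pos: [557.6, -137.0, 267.2]
orientation: [-0.717, -3.058, -0.0]
ft_force: [-0.7, 0.8, -0.8]
width: 39.0
grasp_force: 0.0
```

Emit:
step_arm(targets=[[[-0.17, -0.02, 0, 0, 0, -0.94, 0.45], [-0.17, -0.02, 0, 0, 0, -0.94, 0.45], [-0.17, -0.02, 0, 0, 0, -0.94, 0.45], [-0.17, -0.02, 0, 0, 0, -0.94, 0.45], [-0.17, -0.02, 0, 0, 0, -0.94, 0.45]]])

```text
t: 28.1
ee_pos: [515.1, -142.0, 267.2]
orientation: [-1.207, -2.9, -0.0]
ft_force: [0.5, -0.4, 0.1]
width: 39.5
grasp_force: 0.0
```

Emit:
step_arm(targets=[[[-0.17, -0.02, 0, 0, 0, -0.94, 0.45], [-0.17, -0.02, 0, 0, 0, -0.94, 0.45], [-0.17, -0.02, 0, 0, 0, -0.94, 0.45], [-0.17, -0.02, 0, 0, 0, -0.94, 0.45], [-0.17, -0.02, 0, 0, 0, -0.94, 0.45]]])

```text
t: 28.72
ee_pos: [472.6, -147.0, 267.3]
orientation: [-1.664, -2.664, 0.0]
ft_force: [-0.4, 0.5, -0.4]
width: 39.2
grasp_force: 0.0
```

Emit:
step_arm(targets=[[[-0.17, -0.02, 0, 0, 0, -0.94, 0.45], [-0.17, -0.02, 0, 0, 0, -0.94, 0.45], [-0.1, -0.02, 0, 0, 0, -0.94, 0.45], [0, 0, 0, 0, 0, -0.94, 0.45], [0, 0, 0, 0, 0, -0.94, 0.45]]])

```text
t: 29.35
ee_pos: [450.8, -150.0, 267.3]
orientation: [-2.077, -2.357, 0.0]
ft_force: [0.3, -0.2, 0.2]
width: 39.8
grasp_force: 0.0
```

```bash
python3 near.py n5.png 11
```

```text
[ 450.88678865 -150.03119978  267.35811261] [-2.08027400e+00 -2.35400177e+00  1.20804202e-05] -262.9352294374328
green [275 192  22  50 889] [ 424.7 -158.9   11. ]
green [ 571  211   59   31 1076] [ 651.7 -139.    11. ]
tan [274 169  21  24 449] [ 420.9 -134.9   11. ]
```

View pics/n5.png

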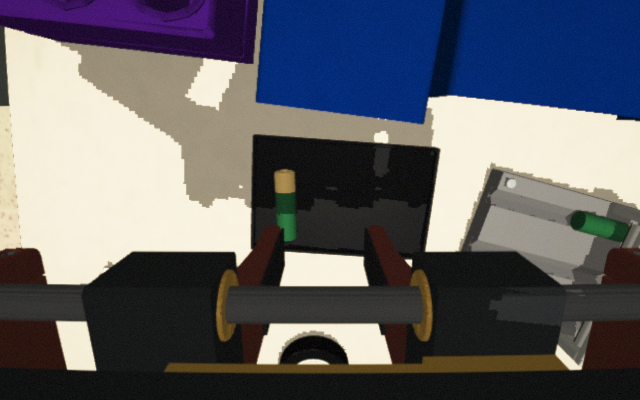

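Cell B is at (285,205), aligned with the fingers but 27 mm off to the left. The home cell shows its green end at (600,226).

Emit:
step_arm(targets=[[[-0.27, -0.033, 0, 0, 0, 0.3, 0.4], [-0.27, -0.033, -0.2, 0, 0, 0, 0.36], [0, 0, -0.4, 0, 0, 0, 0.36], [0, 0, -0.4, 0, 0, 0, 0.36], [0, 0, 0, 0, 0, 0, 0.36]]])

```text
t: 30.02
ee_pos: [422.6, -153.1, 216.3]
orientation: [-2.047, -2.378, 0.002]
ft_force: [0.3, 0.7, -0.6]
width: 31.5
grasp_force: 0.0
```

Emit:
step_arm(targets=[[[0, 0, -0.3, 0, 0, 0, 0.36], [0, 0, -0.15, 0, 0, 0, 0.36], [0, 0, -0.1, 0, 0, 0, 0.36], [0, 0, 0, 0, 0, 0, 0.36], [0, 0, 0, 0, 0, 0, 0.36]]])

```text
t: 30.65
ee_pos: [424.2, -153.3, 190.3]
orientation: [2.05, 2.381, 0.0]
ft_force: [1.2, 0.5, -0.6]
width: 31.3
grasp_force: 0.0
```

Emit:
step_arm(targets=[[[0, 0, 0, 0, 0, 0, 0], [0, 0, 0, 0, 0, 0, 0], [0, 0, 0, 0, 0, 0, 0], [0, 0, 0, 0, 0, 0, 0], [0, 0, 0, 0, 0, 0, 0]]])

```text
t: 31.28
ee_pos: [424.2, -153.4, 190.3]
orientation: [2.05, 2.38, 0.0]
ft_force: [-1.0, 0.8, 4.3]
width: 13.2
grasp_force: 30.0
```

Emit:
step_arm(targets=[[[0, 0, 0, 0, 0, 0, 0.36], [0, 0, 0, 0, 0, 0, 0.36], [0, 0, -0.018, 0, 0, 0, 0.36], [0, 0, 0, 0, 0, 0, 0], [0, 0, 0, 0, 0, 0, 0]]])

```text
t: 31.9
ee_pos: [424.1, -153.3, 189.2]
orientation: [-2.05, -2.381, 0.0]
ft_force: [0.4, -0.7, -0.1]
width: 15.0
grasp_force: 0.0
```

Emit:
step_arm(targets=[[[0, 0, 0, 0, 0, 0, 0], [0, 0, 0, 0, 0, 0, 0], [0, 0, 0.1, 0, 0, 0, 0], [0, 0, 0.3, 0, 0, 0, 0], [0, 0, 0.3, 0, 0, 0, 0]]])

```text
t: 32.52
ee_pos: [424.2, -153.4, 225.5]
orientation: [2.05, 2.38, 0.0]
ft_force: [0.1, 0.2, 0.1]
width: 13.6
grasp_force: 30.0
```

Emit:
step_arm(targets=[[[0, 0, 0.3, 0, 0, 0, 0], [0, 0, 0.3, 0, 0, 0, 0], [0, 0, 0.3, 0, 0, 0, 0], [0, 0, 0, 0, 0, 0, 0], [0, 0, 0, 0, 0, 0, 0]]])

```text
t: 33.15
ee_pos: [424.0, -153.3, 269.2]
orientation: [-2.05, -2.381, 0.0]
ft_force: [-0.3, -0.3, 0.4]
width: 13.5
grasp_force: 30.0
```

Emit:
step_arm(targets=[[[0.14, -0.044, 0, 0, 0, -0.95, 0], [0.14, -0.044, 0, 0, 0, -0.95, 0], [0.14, -0.044, 0, 0, 0, -0.95, 0], [0.14, -0.044, 0, 0, 0, -0.95, 0], [0.14, -0.044, 0, 0, 0, -0.95, 0]]])

```text
t: 33.78
ee_pos: [459.0, -164.3, 268.4]
orientation: [-2.416, -2.006, 0.001]
ft_force: [0.7, 0.1, -0.6]
width: 13.6
grasp_force: 30.0
```

Emit:
step_arm(targets=[[[0.14, -0.044, 0, 0, 0, -0.95, 0], [0.14, -0.044, 0, 0, 0, -0.95, 0], [0.14, -0.044, 0, 0, 0, -0.95, 0], [0.14, -0.044, 0, 0, 0, -0.95, 0], [0.14, -0.044, 0, 0, 0, -0.95, 0]]])

```text
t: 34.4
ee_pos: [494.0, -175.3, 268.3]
orientation: [-2.714, -1.58, 0.002]
ft_force: [-1.4, 0.6, 0.4]
width: 13.5
grasp_force: 30.0
```

Emit:
step_arm(targets=[[[0.14, -0.044, 0, 0, 0, -0.95, 0], [0.14, -0.044, 0, 0, 0, -0.95, 0], [0.14, -0.044, 0, 0, 0, -0.95, 0], [0.14, -0.044, 0, 0, 0, -0.95, 0], [0.14, -0.044, 0, 0, 0, -0.95, 0]]])

```text
t: 35.02
ee_pos: [529.0, -186.3, 268.2]
orientation: [-2.937, -1.11, 0.002]
ft_force: [-0.4, 0.7, 0.2]
width: 13.4
grasp_force: 30.0
```

Emit:
step_arm(targets=[[[0.14, -0.044, 0, 0, 0, -0.95, 0], [0.14, -0.044, 0, 0, 0, -0.95, 0], [0.14, -0.044, 0, 0, 0, -0.95, 0], [0.14, -0.044, 0, 0, 0, -0.95, 0], [0.14, -0.044, 0, 0, 0, -0.95, 0]]])

```text
t: 35.65
ee_pos: [564.0, -197.3, 268.1]
orientation: [-3.081, -0.611, 0.003]
ft_force: [0.3, -0.2, -0.3]
width: 13.6
grasp_force: 30.0
```

Emit:
step_arm(targets=[[[0.14, -0.044, 0, 0, 0, -0.95, 0], [0.14, -0.044, 0, 0, 0, -0.95, 0], [0.14, -0.044, 0, 0, 0, -0.95, 0], [0.14, -0.044, 0, 0, 0, -0.95, 0], [0.14, -0.044, 0, 0, 0, -0.95, 0]]])

```text
t: 36.28
ee_pos: [599.0, -208.3, 267.9]
orientation: [-3.139, -0.094, 0.003]
ft_force: [-0.8, -1.2, -0.1]
width: 13.8
grasp_force: 30.0
```

Emit:
step_arm(targets=[[[0.1, 0, 0, 0, 0, -0.9, 0], [0, 0, 0, 0, 0, -0.9, 0], [0, 0, 0, 0, 0, -0.9, 0], [0, 0, 0, 0, 0, 0, 0], [0, 0, 0, 0, 0, 0, 0]]])

```text
t: 36.9
ee_pos: [603.9, -208.3, 268.6]
orientation: [-3.135, 0.197, 0.002]
ft_force: [-0.2, -1.0, -0.5]
width: 13.4
grasp_force: 30.0
```

```bash
python3 near.py n6.png 90
```

```text
[ 604.0008939  -208.30524798  268.78996571] [-3.13516805e+00  1.97249891e-01  1.15406155e-03] 352.7999331521822
green [304 143  23   5 112] [ 653.9 -210.4   90. ]
green [198 162  23  34 699] [ 644.9 -159.9   90. ]
green [309 229  30  21 543] [ 608.1 -208.8   90. ]
tan [  41    0  125   56 4121] [ 718.2 -125.9   90. ]
tan [197  87   9  14  98] [ 682.4 -163.8   90. ]
tan [259  87   8  14 101] [ 678.8 -190.7   90. ]
tan [320  87   9  15  99] [ 675.2 -217.6   90. ]
tan [185 112  35  15 431] [ 671.9 -162.7   90. ]
tan [248 112  31   8 234] [ 669.7 -189.2   90. ]
tan [311 112  28   9 216] [ 666.  -216.3   90. ]
tan [189 142  22   7 132] [ 660.6 -158.5   90. ]
tan [ 309  195   31   37 1033] [ 621.7 -210.4   90. ]
tan [470 229  31  21 482] [ 597.8 -287.1   90. ]
```

View pics/n6.png

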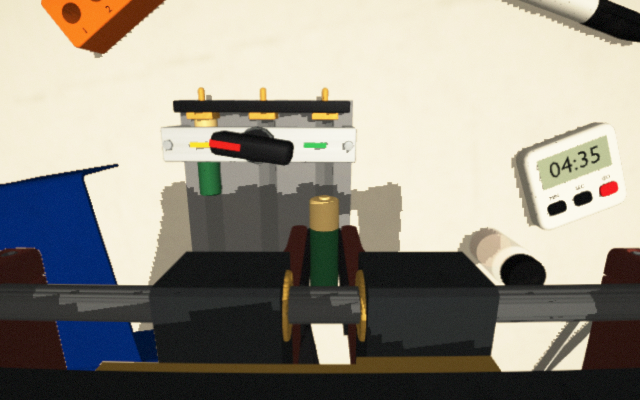

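Cell A sits home in the left groove, (208,175), and cell B is held with tan end forward at (323,212), in line with the right groove. Lowering.

Emit:
step_arm(targets=[[[0, 0, -0.3, 0, 0, 0, 0], [0, 0, -0.4, 0, 0, 0, 0], [0, 0, -0.3, 0, 0, 0, 0], [0, 0, -0.2, 0, 0, 0, 0], [0, 0, -0.06, 0, 0, 0, 0]]])

```text
t: 37.58
ee_pos: [603.9, -208.2, 205.2]
orientation: [-3.135, 0.199, 0.002]
ft_force: [-0.7, -0.1, 0.1]
width: 13.4
grasp_force: 30.0
```

Emit:
step_arm(targets=[[[0, 0, -0.03, 0, 0, 0, 0], [0, 0, -0.018, 0, 0, 0, 0], [0, 0, 0, 0, 0, 0, 0], [0, 0, 0, 0, 0, 0, 0], [0, 0, 0, 0, 0, 0, 0]]])

```text
t: 38.2
ee_pos: [604.1, -208.4, 204.1]
orientation: [3.135, -0.199, 0.001]
ft_force: [-0.4, -0.3, 0.1]
width: 13.5
grasp_force: 30.0
```

Emit:
step_arm(targets=[[[0, 0, 0, 0, 0, 0, 0.2], [0, 0, 0, 0, 0, 0, 0.28], [0, 0, 0, 0, 0, 0, 0.28], [0, 0, 0, 0, 0, 0, 0.28], [0, 0, 0.1, 0, 0, 0, 0.28]]])

```text
t: 38.83
ee_pos: [603.9, -208.3, 208.7]
orientation: [-3.135, 0.199, 0.001]
ft_force: [0.7, 0.6, 0.9]
width: 24.6
grasp_force: 0.0
```

Emit:
step_arm(targets=[[[0, 0, 0.3, 0, 0, 0, 0.28], [0, 0, 0.4, 0, 0, 0, 0.28], [-0.4, 0.05, 0, 0, 0, 0, 0.28], [-0.44, 0.06, 0, 0, 0, 0, 0], [0, 0, 0, 0, 0, 0, 0]]])

```text
t: 39.45
ee_pos: [561.4, -202.8, 245.2]
orientation: [3.135, -0.199, 0.0]
ft_force: [-0.4, 0.4, -0.1]
width: 8.1
grasp_force: 0.0
```

Emit:
step_arm(targets=[[[0, 0, 0, 0, 0, 0, 0], [0, 0, 0, 0, 0, 0, 0], [0, 0, 0, 0, 0, 0, 0], [0, 0, 0, 0, 0, 0, 0], [0, 0, 0, 0, 0, 0, 0]]])

```text
t: 40.08
ee_pos: [562.2, -202.8, 243.8]
orientation: [-3.135, 0.199, 0.0]
ft_force: [0.1, -0.2, 0.4]
width: 0.8
grasp_force: 0.0
```

```bash
python3 near.py n7.png 24
```

```text
[ 562.14220758 -202.80512634  243.75137001] [-3.13525243e+00  1.98682453e-01  2.82867447e-04] 352.74797508035607
green [300  58  27   7 175] [ 653.6 -208.8   24. ]
green [ 175   84   29   49 1237] [ 638.  -136.8   24. ]
green [ 313  134   24   61 1392] [ 597.2 -207.4   24. ]
tan [174   0  10  14 112] [ 689.8 -141.9   24. ]
tan [247   0  10  13 102] [ 684.7 -180.1   24. ]
tan [321   0   9  13 103] [ 679.7 -218.2   24. ]
tan [160  28  36  12 325] [ 677.3 -137.4   24. ]
tan [234  28  37  12 346] [ 671.8 -178.1   24. ]
tan [309  28  33  12 354] [ 666.6 -216.6   24. ]
tan [162  57  29   9 204] [ 663.2 -134.3   24. ]
tan [312 105  26  29 689] [ 621.9 -210.6   24. ]
tan [492 180  35  41 944] [ 562.4 -314.4   24. ]
```

View pics/n7.png

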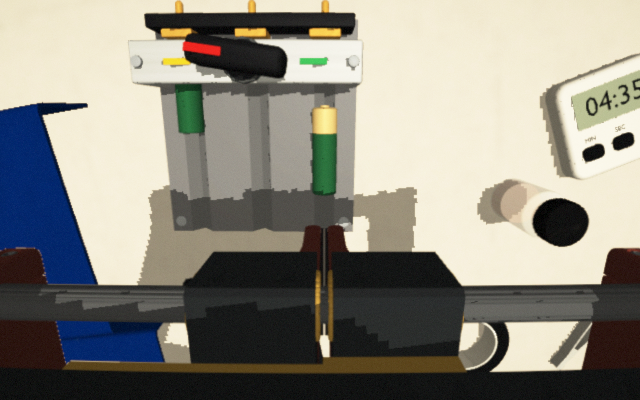

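Cell B lies in the right groove (325,150), with the closed fingers right behind it. Cell A is still home at (190,108).

Emit:
step_arm(targets=[[[0, 0, -0.3, 0, 0, 0, 0], [0, 0, -0.3, 0, 0, 0, 0], [0, 0, -0.15, 0, 0, 0, 0], [0, 0, -0.066, 0, 0, 0, 0], [0, 0, 0, 0, 0, 0, 0]]])

```text
t: 40.75
ee_pos: [562.1, -202.8, 202.8]
orientation: [-3.135, 0.199, 0.001]
ft_force: [-0.6, 0.0, -0.4]
width: 0.8
grasp_force: 0.0
```

Emit:
step_arm(targets=[[[0.06, -0.008, 0, 0, 0, 0, 0], [0.06, -0.008, 0, 0, 0, 0, 0], [0.06, -0.008, 0, 0, 0, 0, 0], [0.06, -0.008, 0, 0, 0, 0, 0], [0.06, -0.008, 0, 0, 0, 0, 0]]])

```text
t: 41.38
ee_pos: [576.7, -204.8, 203.1]
orientation: [-3.135, 0.199, 0.003]
ft_force: [-6.9, -0.7, 5.5]
width: 0.5
grasp_force: 3.3
```

Emit:
step_arm(targets=[[[0.06, -0.008, 0, 0, 0, 0, 0], [0.06, -0.008, 0, 0, 0, 0, 0], [0.06, -0.008, 0, 0, 0, 0, 0], [0.06, -0.008, 0, 0, 0, 0, 0], [0.06, -0.008, 0, 0, 0, 0, 0]]])

```text
t: 42.0
ee_pos: [587.7, -206.4, 202.8]
orientation: [-3.133, 0.198, 0.022]
ft_force: [-22.6, 0.3, 20.8]
width: 0.6
grasp_force: 11.6
```

Emit:
step_arm(targets=[[[0.04, -0.005, 0, 0, 0, 0, 0], [0.04, -0.005, 0, 0, 0, 0, 0], [0.04, -0.005, 0, 0, 0, 0, 0], [0.04, -0.005, 0, 0, 0, 0, 0], [0, 0, 0, 0, 0, 0, 0]]])

```text
t: 42.62
ee_pos: [599.2, -207.8, 203.1]
orientation: [-3.135, 0.199, 0.005]
ft_force: [-6.1, 0.3, 6.7]
width: 0.4
grasp_force: 3.5
```

Emit:
step_arm(targets=[[[0.02, -0.0025, 0, 0, 0, 0, 0], [0, 0, 0, 0, 0, 0, 0], [0.02, -0.0025, 0, 0, 0, 0, 0], [0, 0, 0, 0, 0, 0, 0], [0, 0, 0, 0, 0, 0, 0]]])

```text
t: 43.25
ee_pos: [600.8, -208.0, 203.0]
orientation: [-3.135, 0.199, 0.007]
ft_force: [-8.3, -0.1, 8.7]
width: 0.5
grasp_force: 4.4
```

```bash
python3 near.py n8.png 24|grep -v 'tan'
```

```text
[ 600.77501032 -207.9761715   203.01004949] [-3.13452143  0.19864019  0.00703609] 352.7478272847159
green [294 148  34   8 266] [ 647.4 -207.6   24. ]
green [ 147  177   36   44 1343] [ 634.5 -136.4   24. ]
green [ 310  177   29   54 1514] [ 622.6 -210.8   24. ]
```

View pics/n8.png

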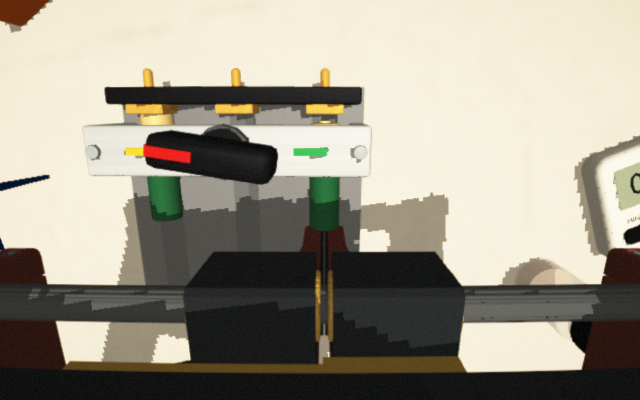

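Cell B's rear is around (323,228), a few mm short of cell A's line at (165,218). It's dragging with a vertical load, so I'll relieve the load by a slight lift and continue.

Emit:
step_arm(targets=[[[-0.04, 0.005, 0, 0, 0, 0, 0], [-0.02, 0.0025, 0, 0, 0, 0, 0], [0, 0, 0.016, 0, 0, 0, 0], [0, 0, 0, 0, 0, 0, 0], [0, 0, 0, 0, 0, 0, 0]]])

```text
t: 43.92
ee_pos: [599.3, -207.7, 203.9]
orientation: [3.135, -0.199, 0.0]
ft_force: [0.3, 0.5, 0.6]
width: 0.2
grasp_force: 0.0
```

Emit:
step_arm(targets=[[[0.02, -0.0025, 0, 0, 0, 0, 0], [0.02, -0.0025, 0.005, 0, 0, 0, 0], [0.02, -0.0025, 0.005, 0, 0, 0, 0], [0, 0, 0, 0, 0, 0, 0], [0, 0, 0, 0, 0, 0, 0]]])

```text
t: 44.55
ee_pos: [602.1, -208.1, 204.4]
orientation: [3.135, -0.199, 0.0]
ft_force: [0.0, -0.4, 1.3]
width: 0.0
grasp_force: 0.0
```

Emit:
step_arm(targets=[[[0.02, -0.0025, 0.005, 0, 0, 0, 0], [0, 0, 0, 0, 0, 0, 0], [0.02, -0.0025, 0.005, 0, 0, 0, 0], [0, 0, 0, 0, 0, 0, 0], [0, 0, 0, 0, 0, 0, 0]]])

```text
t: 45.18
ee_pos: [604.1, -208.3, 204.9]
orientation: [-3.135, 0.199, -0.0]
ft_force: [0.3, -0.2, -0.5]
width: 0.1
grasp_force: 0.1
```

Emit:
step_arm(targets=[[[0.016, -0.002, 0, 0, 0, 0, 0], [0, 0, 0, 0, 0, 0, 0], [0, 0, 0, 0, 0, 0, 0], [0, 0, 0, 0, 0, 0, 0], [0, 0, 0, 0, 0, 0, 0]]])

```text
t: 45.8
ee_pos: [604.5, -208.4, 204.7]
orientation: [-3.135, 0.199, 0.002]
ft_force: [-4.9, 0.8, 2.2]
width: 0.3
grasp_force: 2.6
```

Emit:
step_arm(targets=[[[0.016, -0.002, 0, 0, 0, 0, 0], [0, 0, 0, 0, 0, 0, 0], [0, 0, 0, 0, 0, 0, 0], [0, 0, 0, 0, 0, 0, 0], [0, 0, 0, 0, 0, 0, 0]]])

```text
t: 46.42
ee_pos: [604.8, -208.4, 204.6]
orientation: [-3.135, 0.199, 0.004]
ft_force: [-7.2, 0.5, 3.6]
width: 0.6
grasp_force: 3.8
```

Contact at x ≈ 604.5 as predicted; home. Back off, lift and verify numerically.

Emit:
step_arm(targets=[[[-0.2, 0.025, 0, 0, 0, 0, 0], [-0.1, 0, 0.2, 0, 0, 0, 0], [0, 0.2, 0.6, 0, 0, 0, 0.4], [0, 0.2, 0.6, 0, 0, 0, 0.8], [0, 0.2, 0.5, 0, 0, 0, 0.9]]])

```text
t: 47.05
ee_pos: [591.0, -177.1, 302.1]
orientation: [3.135, -0.199, 0.005]
ft_force: [-0.2, -0.3, -0.7]
width: 27.0
grasp_force: 0.0
```

Emit:
step_arm(targets=[[[0, 0, 0, 0, 0, 0, 0.9], [0, 0, 0, 0, 0, 0, 0.9], [0, 0, 0, 0, 0, 0, 0.9], [0, 0, 0, 0, 0, 0, 0.9], [0, 0, 0, 0, 0, 0, 0.9]]])

```text
t: 47.68
ee_pos: [590.6, -177.4, 299.3]
orientation: [-3.135, 0.199, 0.001]
ft_force: [-0.1, -0.9, 0.8]
width: 76.8
grasp_force: 0.0
```

```bash
cat > fin.py <<'E'
from h import *
im=get_image("wrist");o=readout.get_obs();print(o["t"],o["ee_pos"],o["orientation"])
h=cv2.cvtColor(im["pixels"],cv2.COLOR_RGB2HSV)
O=np.array([624.1,-172.6]);u=np.array([.9917,-.1288]);v=np.array([.1288,.9917])
fx=lambda P:(round(float((P[:2]-O)@u),1),round(float((P[:2]-O)@v),1))
m=cv2.inRange(h,(40,80,25),(95,255,255));m[250:]=0
n,_,s,c=cv2.connectedComponentsWithStats(m)
for i in range(1,n):
    if s[i,4]>60: print("green",s[i],"centre",fx(onz(im,c[i],27)),"rear",fx(onz(im,(c[i][0],s[i,1]+s[i,3]),25)))
r=cv2.inRange(h,(0,150,80),(6,255,255))|cv2.inRange(h,(174,150,80),(180,255,255));r[250:]=0
n,_,s,c=cv2.connectedComponentsWithStats(r)
for i in range(1,n):
    if s[i,4]>30:
        P=onz(im,c[i],72);x,y=fx(P);print("red",s[i],x,y,"v deg",np.degrees(np.arctan2(x-31,y)))
E
python3 fin.py
```

```text
47.725 [ 590.65304322 -177.37746549  299.40696085] [-3.13510939e+00  1.98981546e-01  9.88248237e-04]
green [351 112  20   5  87] centre (30.4, -35.0) rear (28.1, -35.3)
green [251 130  19  33 591] centre (7.7, 37.2) rear (-5.0, 38.0)
green [354 130  19  33 585] centre (7.5, -37.3) rear (-4.9, -37.9)
red [273 105  29  12 211] 32.5 12.5 v deg 6.84277341263094
red [610 152  16  13 157] 5.9 -188.1 v deg -172.3993710710118
```

Both cells' rear ends measure x ≈ -5 mm (equal, both felt home), y ≈ ±38, knob ≈ 7°. Now turning the wrist round for the tightening grip.

Emit:
step_arm(targets=[[[0.128, 0, 0, 0, 0, 1, 0.9], [0.128, 0, 0, 0, 0, 1, 0.9], [0.128, 0, 0, 0, 0, 1, 0.9], [0.128, 0, 0, 0, 0, 1, 0.9], [0.128, 0, 0, 0, 0, 1, 0.9]]])

```text
t: 48.35
ee_pos: [622.9, -177.3, 299.7]
orientation: [-3.122, -0.352, 0.0]
ft_force: [-0.0, -1.2, 0.1]
width: 79.0
grasp_force: 0.0
```

Emit:
step_arm(targets=[[[0.128, 0, 0, 0, 0, 1, 0.9], [0.128, 0, 0, 0, 0, 1, 0.9], [0.128, 0, 0, 0, 0, 1, 0.9], [0.128, 0, 0, 0, 0, 1, 0.9], [0.128, 0, 0, 0, 0, 1, 0.9]]])

```text
t: 48.98
ee_pos: [654.9, -177.3, 299.7]
orientation: [-3.013, -0.889, 0.0]
ft_force: [-0.4, -0.2, 1.4]
width: 79.4
grasp_force: 0.0
```

Emit:
step_arm(targets=[[[0, 0, 0, 0, 0, 1, 0.9], [0, 0, 0, 0, 0, 1, 0.9], [0, 0, 0, 0, 0, 1, 0.9], [0, 0, 0, 0, 0, 1, 0.9], [0, 0, 0, 0, 0, 1, 0.9]]])

```text
t: 49.6
ee_pos: [654.7, -177.3, 299.7]
orientation: [-2.813, -1.399, 0.0]
ft_force: [-0.8, -0.7, -0.1]
width: 79.0
grasp_force: 0.0
```

Emit:
step_arm(targets=[[[0, 0, 0, 0, 0, 1, 0.9], [0, 0, 0, 0, 0, 1, 0.9], [0, 0, 0, 0, 0, 1, 0.9], [0, 0, 0, 0, 0, 1, 0.9], [0, 0, 0, 0, 0, 1, 0.9]]])

```text
t: 50.22
ee_pos: [654.7, -177.3, 299.7]
orientation: [-2.527, -1.866, 0.0]
ft_force: [-0.1, 0.2, 0.4]
width: 78.7
grasp_force: 0.0
```

Emit:
step_arm(targets=[[[0, 0, 0, 0, 0, 1, 0.9], [0, 0, 0, 0, 0, 1, 0.9], [0, 0, 0, 0, 0, 1, 0.9], [0, 0, 0, 0, 0, 1, 0.9], [0, 0, 0, 0, 0, 1, 0.9]]])

```text
t: 50.85
ee_pos: [654.7, -177.3, 299.7]
orientation: [-2.165, -2.276, 0.0]
ft_force: [-0.3, -0.2, -0.2]
width: 79.1
grasp_force: 0.0
```

Emit:
step_arm(targets=[[[0, 0, 0, 0, 0, 1, 0.9], [0, 0, 0, 0, 0, 1, 0.9], [0, 0, 0, 0, 0, 1, 0.9], [0, 0, 0, 0, 0, 1, 0.9], [0, 0, 0, 0, 0, 1, 0.9]]])

```text
t: 51.48
ee_pos: [654.7, -177.3, 299.7]
orientation: [-1.737, -2.618, 0.0]
ft_force: [-0.3, 1.1, -0.1]
width: 79.5
grasp_force: 0.0
```

Emit:
step_arm(targets=[[[0, 0, 0, 0, 0, 1, 0.9], [0, 0, 0, 0, 0, 1, 0.9], [0, 0, 0, 0, 0, 1, 0.9], [0, 0, 0, 0, 0, 1, 0.9], [0, 0, 0, 0, 0, 1, 0.9]]])

```text
t: 52.1
ee_pos: [654.7, -177.3, 299.7]
orientation: [-1.256, -2.879, 0.0]
ft_force: [-0.5, -0.2, -0.1]
width: 78.8
grasp_force: 0.0
```

Emit:
step_arm(targets=[[[0, 0, 0, 0, 0, 1, 0.9], [0, 0, 0, 0, 0, 1, 0.9], [0, 0, 0, 0, 0, 1, 0.9], [0, 0, 0, 0, 0, 1, 0.9], [0, 0, 0, 0, 0, 1, 0.9]]])

```text
t: 52.72
ee_pos: [654.7, -177.3, 299.7]
orientation: [-0.737, -3.054, 0.0]
ft_force: [0.2, 0.7, -0.2]
width: 79.1
grasp_force: 0.0
```

Emit:
step_arm(targets=[[[0, 0, 0, 0, 0, 1, 0.9], [0, 0, 0, 0, 0, 1, 0.9], [0, 0, 0, 0, 0, 0.8, 0.9], [0, 0, 0, 0, 0, 0, 0.9], [0, 0, 0, 0, 0, 0, 0.9]]])

```text
t: 53.35
ee_pos: [654.7, -177.3, 299.8]
orientation: [-0.44, -3.11, -0.0]
ft_force: [-0.2, 0.4, -1.0]
width: 78.9
grasp_force: 0.0
```

```bash
python3 fin.py
```

```text
53.4 [ 654.70254795 -177.29467153  299.78147047] [-4.40082756e-01 -3.11050073e+00 -7.34840146e-06]
green [360 146  23  41 723] centre (9.4, 37.6) rear (25.5, 35.9)
green [259 161  25  41 714] centre (9.2, -37.0) rear (25.5, -40.4)
green [269 213  19   7  80] centre (36.7, -36.6) rear (40.4, -37.5)
red [ 20 196  16  14 146] -8.7 -184.2 v deg -167.83728398883116
red [333 216  27   7 152] 32.6 12.6 v deg 7.236922025968011
```

Emit:
step_arm(targets=[[[0, 0.01, -0.3, 0, 0, 0, 0.9], [0, 0, -0.4, 0, 0, 0, 0.9], [0, 0, -0.3, 0, 0, 0, 0.9], [0, 0, -0.2, 0, 0, 0, 0.9], [0, 0, -0.09, 0, 0, 0, 0.9]]])

```text
t: 54.02
ee_pos: [654.6, -176.7, 234.3]
orientation: [-0.439, -3.11, -0.0]
ft_force: [1.4, 0.3, -0.5]
width: 78.9
grasp_force: 0.0
```

Emit:
step_arm(targets=[[[0, 0, 0, 0, 0, 0, 0.3], [0, 0, 0, 0, 0, 0, 0.3], [0, 0, 0, 0, 0, 0, 0.3], [0, 0, 0, 0, 0, 0, 0.3], [0, 0, 0, 0, 0, 0, 0.3]]])

```text
t: 54.65
ee_pos: [654.9, -176.7, 235.8]
orientation: [0.439, 3.11, 0.0]
ft_force: [0.4, 1.3, 2.6]
width: 42.1
grasp_force: 30.0
```

Emit:
step_arm(targets=[[[0, 0, 0, 0, 0, -1, 0.3], [0, 0, 0, 0, 0, -1, 0.3], [0, 0, 0, 0, 0, -1, 0.3], [0, 0, 0, 0, 0, -1, 0.3], [0, 0, 0, 0, 0, -1, 0.3]]])

```text
t: 55.28
ee_pos: [654.9, -176.7, 235.8]
orientation: [0.975, 2.986, 0.0]
ft_force: [0.6, 1.0, 3.0]
width: 41.5
grasp_force: 30.0
```

Emit:
step_arm(targets=[[[0, 0, 0, 0, 0, -1, 0.3], [0, 0, 0, 0, 0, -1, 0.3], [0, 0, 0, 0, 0, -1, 0.3], [0, 0, 0, 0, 0, -1, 0.3], [0, 0, 0, 0, 0, -1, 0.3]]])

```text
t: 55.9
ee_pos: [654.9, -176.7, 235.8]
orientation: [1.479, 2.771, 0.0]
ft_force: [-0.0, 1.1, 2.0]
width: 41.9
grasp_force: 30.0
```

Emit:
step_arm(targets=[[[0, 0, 0, 0, 0, -1, 0.3], [0, 0, 0, 0, 0, -1, 0.3], [0, 0, 0, 0, 0, -1, 0.3], [0, 0, 0, 0, 0, -1, 0.3], [0, 0, 0, 0, 0, -1, 0.3]]])

```text
t: 56.52
ee_pos: [654.9, -176.7, 235.8]
orientation: [1.938, 2.472, 0.001]
ft_force: [0.2, 1.2, 2.4]
width: 42.0
grasp_force: 30.0
```

Emit:
step_arm(targets=[[[0, 0, 0, 0, 0, -1, 0.3], [0, 0, 0, 0, 0, -1, 0.3], [0, 0, 0, 0, 0, -1, 0.3], [0, 0, 0, 0, 0, -1, 0.3], [0, 0, 0, 0, 0, -1, 0.3]]])

```text
t: 57.15
ee_pos: [654.9, -176.6, 235.8]
orientation: [2.338, 2.098, 0.001]
ft_force: [-0.2, 1.6, 1.5]
width: 41.6
grasp_force: 30.0
```

Emit:
step_arm(targets=[[[0, 0, 0, 0, 0, -1, 0.3], [0, 0, 0, 0, 0, -1, 0.3], [0, 0, 0, 0, 0, -1, 0.3], [0, 0, 0, 0, 0, -1, 0.3], [0, 0, 0, 0, 0, -1, 0.3]]])

```text
t: 57.78
ee_pos: [654.9, -176.7, 235.8]
orientation: [2.667, 1.66, 0.001]
ft_force: [1.5, 1.2, 2.4]
width: 41.5
grasp_force: 30.0
```

Emit:
step_arm(targets=[[[0, 0, 0, 0, 0, -1, 0.3], [0, 0, 0, 0, 0, -1, 0.3], [0, 0, 0, 0, 0, -1, 0.3], [0, 0, 0, 0, 0, -1, 0.3], [0, 0, 0, 0, 0, -1, 0.3]]])

```text
t: 58.4
ee_pos: [655.0, -176.7, 235.8]
orientation: [2.914, 1.172, 0.001]
ft_force: [-0.3, 0.7, 1.7]
width: 41.8
grasp_force: 30.0
```

```bash
python3 fin.py
```

```text
58.45 [ 654.97291654 -176.68777461  235.82674523] [2.91602145e+00 1.16805311e+00 1.29336017e-03]
green [228 188  37  35 735] centre (5.1, 38.4) rear (-2.5, 30.6)
```

Emit:
step_arm(targets=[[[0, 0, 0, 0, 0, -1, 0.3], [0, 0, 0, 0, 0, -1, 0.3], [0, 0, 0, 0, 0, -1, 0.3], [0, 0, 0, 0, 0, -1, 0.3], [0, 0, 0, 0, 0, -1, 0.3]]])

```text
t: 59.08
ee_pos: [655.0, -176.7, 235.8]
orientation: [3.073, 0.65, 0.001]
ft_force: [-0.2, 1.1, 2.7]
width: 41.7
grasp_force: 30.0
```

Emit:
step_arm(targets=[[[0, 0, 0, 0, 0, -1, 0.3], [0, 0, 0, 0, 0, -1, 0.3], [0, 0, 0, 0, 0, -1, 0.3], [0, 0, 0, 0, 0, -1, 0.3], [0, 0, 0, 0, 0, -1, 0.3]]])

```text
t: 59.7
ee_pos: [655.0, -176.7, 235.8]
orientation: [3.14, 0.107, 0.001]
ft_force: [-0.0, 2.4, 4.0]
width: 41.5
grasp_force: 30.0
```

Emit:
step_arm(targets=[[[0, 0, 0, 0, 0, -1, 0.3], [0, 0, 0, 0, 0, -1, 0.3], [0, 0, 0, 0, 0, -0.6, 0.3], [0, 0, 0, 0, 0, 0, 0.3], [0, 0, 0, 0, 0, 0, 0.3]]])

```text
t: 60.32
ee_pos: [655.0, -176.7, 235.8]
orientation: [-3.137, 0.175, -0.001]
ft_force: [1.5, 1.0, 3.8]
width: 41.6
grasp_force: 30.0
```

Emit:
step_arm(targets=[[[0, 0, 0, 0, 0, 0, 0.3], [0, 0, 0, 0, 0, 0, 0.3], [0, 0, 0, 0, 0, 0, 0.8], [0, 0, 0, 0, 0, 0, 0.9], [0, 0, 0, 0, 0, 0, 0.9]]])

```text
t: 60.95
ee_pos: [654.4, -176.9, 234.9]
orientation: [-3.137, 0.177, 0.002]
ft_force: [0.5, 0.9, 0.0]
width: 68.6
grasp_force: 0.0
```

Emit:
step_arm(targets=[[[0, 0, 0, 0, 0, 0, 0.9], [0, 0, 0.3, 0, 0, 0, 0.9], [0, 0, 0.6, 0, 0, 0, 0.9], [-0.6, 0, 0.6, 0, 0, 0, 0.9], [-0.6, 0, 0, 0, 0, 0, 0.9]]])

```text
t: 61.58
ee_pos: [595.1, -177.0, 314.1]
orientation: [3.135, -0.176, 0.009]
ft_force: [-0.2, -0.9, -0.1]
width: 79.3
grasp_force: 0.0
```

Emit:
step_arm(targets=[[[0, 0, 0, 0, 0, 0, 0.9], [0, 0, 0, 0, 0, 0, 0.9], [0, 0, 0, 0, 0, 0, 0.9], [0, 0, 0, 0, 0, 0, 0.9], [0, 0, 0, 0, 0, 0, 0.9]]])

```text
t: 62.2
ee_pos: [595.0, -176.7, 310.1]
orientation: [-3.137, 0.177, 0.0]
ft_force: [0.7, 0.5, -0.2]
width: 79.0
grasp_force: 0.0
```

```bash
python3 fin.py
```

```text
62.25 [ 594.90616056 -176.74376763  310.12410317] [-3.13652508e+00  1.76691853e-01  4.62999987e-04]
green [353 119  19   5  83] centre (30.0, -35.2) rear (27.6, -35.5)
green [256 135  18  31 533] centre (7.6, 37.3) rear (-5.2, 37.9)
green [355 136  19  32 539] centre (7.2, -37.3) rear (-5.5, -38.0)
red [321 118  26   7 181] 30.7 -12.7 v deg -178.64680804622031
red [599 160  16  13 144] 6.5 -189.5 v deg -172.6332307418301
```

The pointer reads about 181°, i.e. at the green mark, and both cells are where they were. Handing in.

```bash
python3 -c "
from workcell import ctrl
print(ctrl.close_job())"
```

```text
the job is handed in; nothing more can be done
None
```

I handed the job in at about 62 s (limit 210 s). Both cells from the tray are home in the left and right grooves, and the red pointer is at the green mark (about 181°). The gripper has let go and the bystanders were left alone; the judge's verdict was not shown.

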